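# Clear the bench: sort pens, forceps and slide mailer into their trays

### The job

Tidy the small things on the bench into the places where they belong: both marker pens side by side, flat on the floor of the blue pen tray, and the steel forceps flat on the floor of the steel tray. The white slide mailer stands open: shut its green lid before you put it away, then set it upright, right down on the floor of its orange storage case. Do not knock over or shove aside the glass beaker.

Things in the scene. Friction and masses are not known exactly. Their poses are not given: they have to be found in the camera images.
- marker_red: Marker pen with white barrel and red cap, lying on the bench: 135 mm long, 12 mm wide, 12 mm high (14 mm at its clip), 12 g. Origin: centre of the underside, mid length. Its y axis runs along the pen, z up. Grip it across at mid length.
- marker_black: Marker pen with white barrel and black cap, otherwise like the red one: 135 x 12 x 12 mm. Origin: centre of the underside, mid length; y axis along the pen, z up.
- forceps: Steel forceps (tweezers) lying on the bench: 142 mm long, 16 mm wide at most, 9 mm high, rigid. Origin: centre of the underside, mid length; y axis along its length, z up. Grip it across at mid length.
- slide_mailer: Hinged box for microscope slides, white body with a green lid, standing on the bench: body 90 mm (x) by 34 mm (y) by 20 mm high, 26 mm high with the lid shut, 0.17 kg. Origin: centre of the underside; x axis along its length, z up. The lid is hinged along the upper edge of its -y side. Grip the body across its 34 mm (along y) at mid length, fingertips about 8 mm over its underside.
- mailer_lid (a joint): Green lid of the mailer: a plate 88 x 33 x 5 mm hinged along the mailer's x axis at y = -16.5, z = 20 mm of its frame. In rad: 0 shut, 1.57 upright, 1.85 fully open, leaning out on the -y side (free edge 53 mm over the bench, 31 mm from the mailer's middle). Very free: stays open by its weight; pushed past upright towards +y it falls shut.
- pen_tray: Blue plastic pen tray, fixed to the bench: outside 166 mm (x) by 114 mm (y), lip 10 mm high, walls and floor 3 mm thick, so inside 160 x 108 mm. Origin: centre of the underside; x axis along its length, z up. Pens lie along x (y = +22 and -22 mm suit).
- forceps_tray: Shallow bare steel tray, silver-grey, fixed to the bench: outside 166 mm (x) by 90 mm (y), lip 10 mm high, walls and floor 3 mm thick, so inside 160 x 84 mm. Origin: centre of the underside; x axis along its length, z up. The forceps lie along x.
- slide_case: Orange open-topped storage case for the slide mailer, fixed to the bench: outside 116 mm (x) by 60 mm (y) by 32 mm high, walls 4 mm, floor 3 mm thick, so inside 108 x 52 mm. Both long walls have a finger notch in the middle, 58 mm long, down to 6 mm over the bench. Origin: centre of the underside; x axis along its length, z up. The shut mailer goes in along x, either way round.
- beaker: Small clear beaker, a bystander standing behind the work, left of the water bath (a grey cabinet 0.24 m high whose front face is 0.62 m ahead of the robot): 65 mm across, 72 mm high, 80 g. Origin: centre of the underside, z up. It is to be left standing where it is.
Things that resemble listed ones, but are neither listed nor needed, are in the scene too. What is shaped like the marker_black but purple is not meant.

How it is judged:
On the way:
1. the mailer's lid is shut while the mailer is still outside its case (value of joint mailer_lid below 0.08 rad and horizontal distance between slide_mailer and slide_case above 0.045 m), for 0.2 s.
At the end, for the whole second after the job is handed in: Pens level on the blue tray's floor (within 20 mm of its middle along, 48 mm across, 7 mm up), forceps likewise in the steel tray (20, 36 mm); mailer upright on the case's floor within 14 mm of its middle, lid under 0.08 rad; all released and at rest, beaker standing (x of marker_red in the frame of pen_tray between -0.02 and 0.02 m and y of marker_red in the frame of pen_tray between -0.048 and 0.048 m and z of each of marker_red, marker_black in the frame of pen_tray below 0.007 m and angle between the y axis of each of marker_red, marker_black and the z axis of pen_tray, either way round above 1.52 rad and x of marker_black in the frame of pen_tray between -0.02 and 0.02 m and y of marker_black in the frame of pen_tray between -0.048 and 0.048 m and x of forceps in the frame of forceps_tray between -0.02 and 0.02 m and y of forceps in the frame of forceps_tray between -0.036 and 0.036 m and z of forceps in the frame of forceps_tray below 0.007 m and angle between the y axis of forceps and the z axis of forceps_tray, either way round above 1.52 rad and x of slide_mailer in the frame of slide_case between -0.014 and 0.014 m and y of slide_mailer in the frame of slide_case between -0.014 and 0.014 m and z of slide_mailer in the frame of slide_case below 0.006 m and angle between slide_mailer's own z axis and vertical below 0.08 rad and value of joint mailer_lid below 0.08 rad and linear speed of each of marker_red, marker_black, forceps, slide_mailer below 0.02 m/s and angle between beaker's own z axis and vertical below 0.3 rad); the robot touches nothing.
It fails at once if the beaker is knocked over or moved by more than 30 mm (angle between beaker's own z axis and vertical above 0.5 rad or distance of beaker from where it was at the start of the episode above 0.03 m).
It also fails if it takes over 96 s, if anything falls off the work surface, if the arm or the gripper's body presses on something with over 40 N, if the wrist force passes 120 N, or if a joint passes its speed limit or range.

### The arm

A 7-joint arm with a two-finger parallel gripper is mounted at the origin on a cart in front of the work surface, level with it; the furniture and walls round the work are solid. World frame = base frame: x ahead of the robot, y to its left, z up, the work surface at z = 0. Lengths are in m, angles in rad, forces in N, time in s.
With the tool pointing down it reaches from about 0.4 to 0.85 m from the base axis. Payload 10.4 kg.
Tool frame: the origin (TCP) lies midway between the tips of the shut fingers; the grasp point (between the pads) lies 19 mm behind it (r.tcp_to_grasp is the z of the grasp point in the tool frame, in m); z points along the fingers, x is the direction in which the jaws open and shut, and the axes are right-handed (so a half turn about z gives the same grasp; the last joint's range is limited). The gripper opens to 87 mm and grips with 3 to 60 N. Pads are 19 mm wide; open, the fingers measure 117 mm over their backs; the gripper's body (75 mm by 190 mm) begins 51 mm behind the grasp point.
Start: joints at [-1.285, 0.332, -0.065, 1.46, 0.022, 1.35, -0.088], TCP at [0.19, 0.595, 0.223] pointing down, gripper open.
Joint ranges: [-2.6, 2.6], [-0.5, 2.12], [-1.47, 1.34], [0.16, 2.42], [-1.27, 4.41], [0.06, 2.06], [-2.6, 2.6]. Speed limits (rad/s): [2.22, 2.22, 2.79, 2.79, 3.14, 3.14, 3.14].

### API

Orientations are given as a unit quaternion [x, y, z, w].
In Python, from bench import r, camera, close_job gives the robot as it stands. The module is installed in compiled form; this text tells all that it offers.
- The arm moves only by the shell command python3 -m crank 'ROWS' [FORCE]. ROWS is JSON, a list of rows, each an object of numbers: "x", "y", "z": the shift along the tool's x, y, z scaled (see below); "ax", "ay", "az": the turn, a rotation vector about the tool's x, y, z scaled (see below); "claw": the closure, from -1 (fully open) to 1 (shut), so that 0 is half open. A call has exactly 5 rows; each row is the pose to reach, as a shift and turn from the pose commanded when the call began, along the tool's axes at that moment; what a row does not reach only later rows make up. The controller multiplies each number of a shift by 1 m and each number of a turn by 2 rad. A row lasts 1/12 s, in which the tool goes at most 41.7 mm and 7.16 degrees, less where a joint would pass 70% of its speed; a pose out of reach is approached as far as the arm can. A call with a number of a shift or a turn outside -1 to 1 is refused whole. A call with a gripper value outside its range is refused whole. The fingers move at their own pace and stop on an object; FORCE is the grip in N (left out, the last holds). Time passes only in rows, so rows that repeat a pose let the fingers close, or fill a call up. It gives the time, the measured TCP pose, the force and the opening at its end, in the units of the state.
- r.read_state(): the state, without advancing time (a new reading comes with each control period).
- camera(name): name is "side" or "top" or "wrist"; returns a dict with "color" (480x640x3 uint8, blue, green, red), "fx", "fy", "cx", "cy" (pixels), "eye" and "orientation" of the camera in the world. Camera axes: x right, y down, z forward; pixel columns grow to the right and rows downward; lengths in m; the calibration is good to about 2 mm. A picture is of the moment at which its call begins. There is no depth.
- close_job(): hands the job in, once; it reports no verdict.
The state is a dict: "time": time; "joint_positions": joint angles; "joint_vel": joint speeds; "joint_torque": joint torques, N m; "ee_pos": TCP position; "eef_rot": TCP orientation; "ft_force": force on the tool from outside, world axes, zero at the start; "torque": the same for the moment, N m; "width": finger opening in m.
Only numpy, scipy, OpenCV 4.12 (cv2) and the standard library are available. Lean on these libraries where they do the work, as an engineer would, in place of code of your own. Each camera call takes 0.05 s, during which the arm holds its last target. There are 200 camera calls.

## Working session

There is one attempt and no reset: what is moved stays moved. The work goes in short steps, Python scripts to look and compute and a shell command to move; the robot and the scene stay as the last step left them, time stands still between calls to the robot, and variables do not carry over. Pictures are saved under pics/ and viewed, about 12 in all and at most 16, crops included, and the job is handed in when it is done.

```bash
ls; mkdir -p pics
cat > h.py <<'E'
import numpy as np, cv2
from scipy.spatial.transform import Rotation as R
from bench import r, camera
def snap(n,f):
    c=camera(n); cv2.imwrite('pics/'+f,c['color']); return c
def ray(c,u,v,z):
    o=c['orientation']; o=np.array(o); M=R.from_quat(o).as_matrix() if o.size==4 else o.reshape(3,3)
    d=M@np.array([(u-c['cx'])/c['fx'],(v-c['cy'])/c['fy'],1]); e=np.array(c['eye'])
    return e+d*(z-e[2])/d[2]
def proj(c,p):
    M=R.from_quat(c['orientation']).as_matrix(); q=M.T@(np.array(p)-c['eye']); return q[:2]/q[2]*[c['fx'],c['fy']]+[c['cx'],c['cy']]
E
python3 - <<'E'
from h import *
import pickle
for n in ['top','side']:
    c=snap(n,n+'0.png'); pickle.dump(c,open(n+'0.pkl','wb')); print({k:v for k,v in c.items() if k!='color'})
s=r.read_state();print(s,r.tcp_to_grasp)
E
```

```text
pics
{'fx': 509.0467859271603, 'fy': 509.0467859271603, 'cx': 327.3906447693399, 'cy': 241.62435357856316, 'eye': array([ 0.25675526, -0.16390572,  1.60228888]), 'orientation': array([ 0.70481212, -0.70368454,  0.06069594, -0.06621142])}
{'fx': 477.4188173296355, 'fy': 477.4188173296355, 'cx': 323.14095685306535, 'cy': 245.7287105793038, 'eye': array([-0.1350843 , -1.23484726,  0.88837949]), 'orientation': array([ 0.84495486, -0.24176776,  0.13575818, -0.45735037])}
{'time': 0.1, 'joint_positions': array([-1.28460138,  0.33280191, -0.06471239,  1.46085936,  0.02162798,
        1.34992217, -0.08850087]), 'joint_vel': array([-0.00043128,  0.00047798, -0.0004217 , -0.00294974, -0.00025833,
       -0.00064036, -0.00072448]), 'joint_torque': array([ 1.19982720e-03, -6.24544787e+01,  2.44253426e-02, -3.90714240e+01,
       -6.14766078e-02,  3.67639842e-02,  7.42393922e-05]), 'ee_pos': array([0.1898424 , 0.59509718, 0.2218368 ]), 'eef_rot': array([ 8.07426689e-01,  5.89967561e-01, -4.96994530e-04,  4.14502224e-04]), 'ft_force': array([ 1.28499685, -0.28376907, -0.03636295]), 'torque': array([-0.01566539, -0.04856738, -0.0355065 ]), 'width': 0.0870207016906733} -0.0187
```

View pics/top0.png

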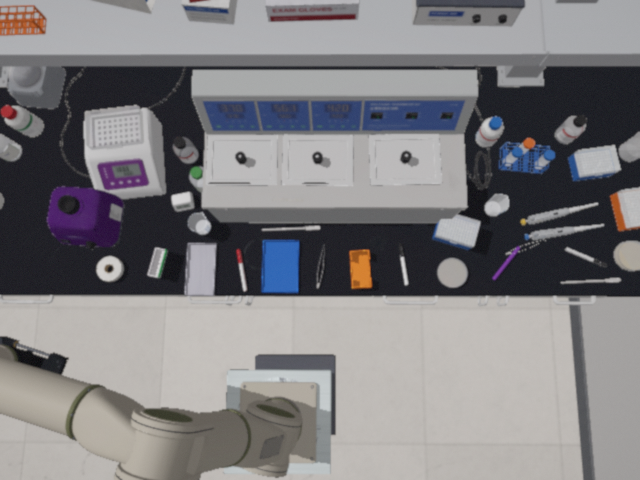

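View pics/side0.png

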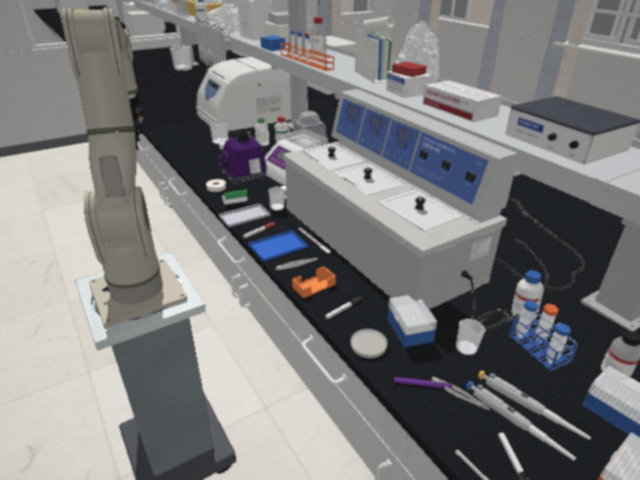

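The top view shows the work row, left to right:
- mailer (157,263)
- steel tray (201,269)
- red pen (241,270)
- blue tray (280,266)
- forceps (320,266)
- orange case (360,269)
- black-capped pen (403,265)

The beaker is at (199,223).

Lookalikes:
- **Black marker:** purple pen (505,264), far pen (585,257).
- **Forceps:** spatulas (290,229) and (590,281), something thin at (527,246).
- **Beaker:** the one at (497,205).
- **Steel tray:** none.

One close crop will check the choice.

Run:
```python
from h import *
import pickle
c=pickle.load(open('top0.pkl','rb')); im=c['color']
a=cv2.resize(im[205:305,130:330],(800,400),interpolation=cv2.INTER_CUBIC)
b=cv2.resize(im[240:300,330:620],(800,166),interpolation=cv2.INTER_CUBIC)
cv2.imwrite('pics/crop0.png',np.vstack([a,b]))
for n,u,v in [('mailer',157,263),('steel',201,269),('red',241,270),('blue',280,266),('forc',320,266),('case',360,269),('black',403,265),('far',585,257),('beaker',199,223)]: print(n,ray(c,u,v,0.01).round(3))
```

```text
mailer [0.477 0.388 0.01 ]
steel [0.458 0.247 0.01 ]
red [0.455 0.121 0.01 ]
blue [ 0.468 -0.002  0.01 ]
forc [ 0.468 -0.128  0.01 ]
case [ 0.459 -0.254  0.01 ]
black [ 0.471 -0.389  0.01 ]
far [ 0.498 -0.963  0.01 ]
beaker [0.606 0.261 0.01 ]
```

View pics/crop0.png

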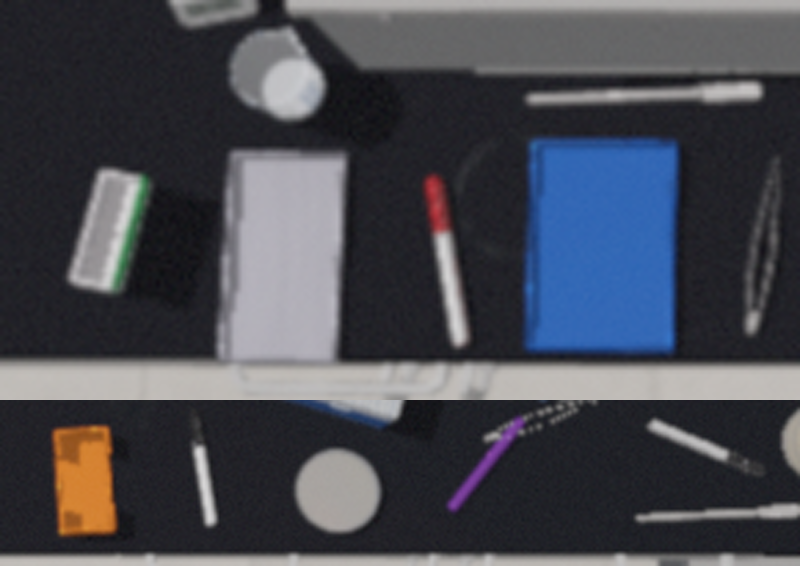

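Choice confirmed: the near black-capped pen at (403,265); the far one and the purple one are left alone. The mailer's lid is open on the world -y side. Next I measure by masks.

```bash
cat > meas.py <<'E'
from h import *
import pickle
c=pickle.load(open('top0.pkl','rb')); im=c['color'].astype(int); B,G,Rr=im[...,0],im[...,1],im[...,2]
hsv=cv2.cvtColor(c['color'],cv2.COLOR_BGR2HSV).astype(int); H,S,V=hsv[...,0],hsv[...,1],hsv[...,2]
def m(n,mask,box,z):
    k=np.zeros(mask.shape,bool);u0,v0,u1,v1=box;k[v0:v1,u0:u1]=mask[v0:v1,u0:u1]
    v,u=np.nonzero(k); P=np.array([ray(c,a,b,z)[:2] for a,b in zip(u,v)])
    (ctr,sz,a)=cv2.minAreaRect((P*1000).astype(np.float32))
    q=P-P.mean(0); w,E=np.linalg.eigh(q.T@q/len(q)); e=E[:,1]*np.sign(E[0,1])
    print(n,len(P),'mean',P.mean(0).round(4),'rect',np.round(ctr,1),np.round(sz,1),'long-axis yaw deg',np.degrees(np.arctan2(e[1],e[0])).round(1))
m('mailer',(V>110)&(S<60),(143,240,166,285),.02)
m('mailer lid',(S>90)&(H>40)&(H<85),(143,240,172,285),.035)
m('steel',(V>100)&(S<60),(180,238,222,294),.008)
m('red',(V>100),(230,245,252,294),.008)
m('redcap',(V>100)&(S>120),(230,245,252,294),.008)
m('blue',(S>120)&(V>80),(255,235,306,298),.008)
m('forc',(V>75),(310,240,332,292),.006)
m('case',(S>120)&(V>60),(340,245,382,292),.028)
m('black',(V>90),(392,235,415,292),.008)
m('blackall',(V>48),(394,240,413,290),.008)
E
python3 meas.py
```

```text
mailer 338 mean [0.4783 0.3885] rect [479.  388.7] [37.  94.9] long-axis yaw deg -11.2
mailer lid 43 mean [0.4762 0.3614] rect [476.5 361.2] [ 4.8 83.5] long-axis yaw deg -12.5
steel 1509 mean [0.4608 0.2509] rect [462.  251.2] [ 94.8 159.8] long-axis yaw deg -0.7
red 190 mean [0.4546 0.1206] rect [455.8 120.7] [136.5  14. ] long-axis yaw deg 11.6
redcap 56 mean [0.5017 0.1304] rect [501.9 130.3] [42.4 13. ] long-axis yaw deg 11.6
blue 2036 mean [ 0.4694 -0.0012] rect [469.3  -1. ] [119.3 172.1] long-axis yaw deg -0.1
forc 63 mean [ 0.4398 -0.1251] rect [ 459.  -128.2] [ 16.1 121.6] long-axis yaw deg -8.1
case 853 mean [ 0.4572 -0.2534] rect [ 457.5 -253.6] [124.2  67.9] long-axis yaw deg 3.0
black 145 mean [ 0.4553 -0.3917] rect [ 454.8 -391.8] [93.2 15.1] long-axis yaw deg 7.8
blackall 227 mean [ 0.4622 -0.3906] rect [ 470.7 -389.2] [131.6  20.7] long-axis yaw deg 7.3
```

```bash
cat > g.py <<'E'
from h import *
import sys
# usage: g.py x y z yaw [x y z yaw ...] : legs, each in tool axes at start of that leg
s=r.read_state(); p=np.array(s['ee_pos']); M=R.from_quat(s['eef_rot'])
x=M.as_matrix()[:,0]; print('t',round(s['time'],2),'pos',p.round(4),'yaw',np.degrees(np.arctan2(x[1],x[0])).round(1),'tilt',M.as_matrix()[:,2].round(3),'w',round(s['width'],4),'F',np.round(s['ft_force'],1))
a=list(map(float,sys.argv[1:]))
for i in range(0,len(a),4):
    t=np.array(a[i:i+3]); y=np.radians(a[i+3]); N=R.from_matrix(np.array([[np.cos(y),np.sin(y),0],[np.sin(y),-np.cos(y),0],[0,0,-1]]))
    d=M.inv().apply(t-p); w=(M.inv()*N).as_rotvec()
    print('xyz',d.round(4),'a',(w/2).round(4),'rows>=',max(np.linalg.norm(d)/.0417,np.degrees(np.linalg.norm(w))/7.16).round(1)); p,M=t,N
E
python3 g.py .467 .330 .2 78.5 .467 .330 .042 78.5 .485 .386 .042 78.5
```

```text
t 0.1 pos [0.1898 0.5951 0.2218] yaw 72.3 tilt [-0.    -0.001 -1.   ] w 0.087 F [ 1.3 -0.3 -0. ]
xyz [-0.1683  0.3446  0.0221] a [ 0.      0.0006 -0.054 ] rows>= 9.2
xyz [0.    0.    0.158] a [0. 0. 0.] rows>= 3.8
xyz [0.0585 0.0065 0.    ] a [0. 0. 0.] rows>= 1.4
```

```bash
python3 -m crank '[{"x":-0.034,"y":0.069,"z":0.004,"claw":1},{"x":-0.068,"y":0.138,"z":0.009,"claw":1},{"x":-0.084,"y":0.172,"z":0.011,"claw":1},{"x":-0.084,"y":0.172,"z":0.011,"claw":1},{"x":-0.084,"y":0.172,"z":0.011,"claw":1}]' 20
python3 -m crank '[{"x":-0.034,"y":0.069,"z":0.004,"az":-0.02,"claw":1},{"x":-0.068,"y":0.138,"z":0.009,"az":-0.054,"claw":1},{"x":-0.084,"y":0.172,"z":0.011,"az":-0.054,"claw":1},{"x":-0.084,"y":0.172,"z":0.011,"az":-0.054,"claw":1},{"x":-0.084,"y":0.172,"z":0.011,"az":-0.054,"claw":1}]'
python3 -m crank '[{"claw":1},{"claw":1},{"claw":1},{"claw":1},{"claw":1}]'
python3 g.py .467 .330 .2 78.5 .467 .330 .042 78.5 .485 .386 .042 78.5
python3 -c "
from h import *
import pickle
c=snap('wrist','w1.png');pickle.dump(c,open('w1.pkl','wb'));print({k:v for k,v in c.items() if k!='color'})"
```

```text
t 0.1 pos [0.1898 0.5951 0.2218] yaw 72.3 tilt [-0.    -0.001 -1.   ] w 0.087 F [ 1.3 -0.3 -0. ]
xyz [-0.1683  0.3446  0.0221] a [ 0.      0.0006 -0.054 ] rows>= 9.2
xyz [0.    0.    0.158] a [0. 0. 0.] rows>= 3.8
xyz [0.0585 0.0065 0.    ] a [0. 0. 0.] rows>= 1.4
{'fx': 403.86484725568687, 'fy': 403.86484725568687, 'cx': 313.83706895770626, 'cy': 231.91936537335866, 'eye': array([0.12788974, 0.61574257, 0.3840689 ]), 'orientation': array([0.80125323, 0.58565978, 0.07116544, 0.09965626])}schema error: expected keys x, y, z, ax, ay, az, claw
schema error: expected keys x, y, z, ax, ay, az, claw
schema error: expected keys x, y, z, ax, ay, az, claw
```

View pics/w1.png

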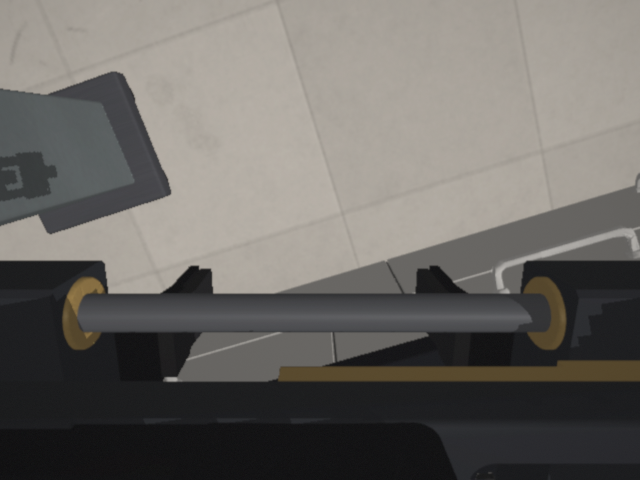

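The wrist picture shows only the floor and open fingers, because the rows were refused: every key is needed. I'll redo the move.

```bash
python3 -m crank '[{"x":-0.017,"y":0.034,"z":0.002,"ax":0,"ay":0,"az":0,"claw":1},{"x":-0.034,"y":0.069,"z":0.004,"ax":0,"ay":0,"az":0,"claw":1},{"x":-0.05,"y":0.103,"z":0.007,"ax":0,"ay":0,"az":0,"claw":1},{"x":-0.068,"y":0.138,"z":0.009,"ax":0,"ay":0,"az":0,"claw":1},{"x":-0.084,"y":0.172,"z":0.011,"ax":0,"ay":0,"az":0,"claw":1}]' 20
python3 -m crank '[{"x":-0.017,"y":0.034,"z":0.002,"ax":0,"ay":0,"az":-0.02,"claw":1},{"x":-0.034,"y":0.069,"z":0.004,"ax":0,"ay":0,"az":-0.04,"claw":1},{"x":-0.05,"y":0.103,"z":0.007,"ax":0,"ay":0,"az":-0.054,"claw":1},{"x":-0.068,"y":0.138,"z":0.009,"ax":0,"ay":0,"az":-0.054,"claw":1},{"x":-0.084,"y":0.172,"z":0.011,"ax":0,"ay":0,"az":-0.054,"claw":1}]'
python3 g.py .467 .330 .2 78.5 .467 .330 .042 78.5 .485 .386 .042 78.5
python3 -c "
from h import *
import pickle
c=snap('wrist','w2.png');pickle.dump(c,open('w2.pkl','wb'))"
```

```text
time: 0.57
ee_pos: [0.3294, 0.4613, 0.2113]
eef_rot: [0.807, 0.59, -0.0, 0.0]
ft_force: [1.0, 0.2, 0.3]
width: 0.0612
time: 0.98
ee_pos: [0.4677, 0.3289, 0.2004]
eef_rot: [0.774, 0.633, -0.0, 0.0]
ft_force: [0.5, 0.7, 0.2]
width: 0.0284
t 0.98 pos [0.4677 0.3289 0.2004] yaw 78.5 tilt [-0. -0. -1.] w 0.0284 F [0.5 0.7 0.2]
xyz [ 0.0009 -0.0009  0.0004] a [-0.      0.0001 -0.0001] rows>= 0.0
xyz [0.    0.    0.158] a [0. 0. 0.] rows>= 3.8
xyz [0.0585 0.0065 0.    ] a [0. 0. 0.] rows>= 1.4
```

View pics/w2.png

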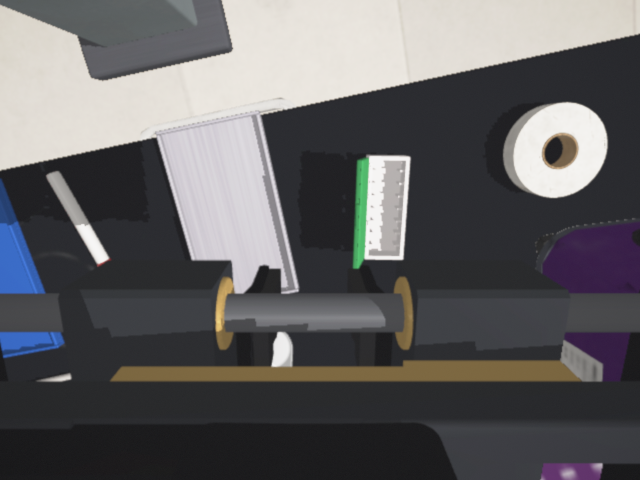

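The wrist view shows the open mailer (body about 360–410, 156–260, green lid at left), the steel tray to its left and the tape roll to its right. I'll refine the mailer from its corners.

Run:
```python
from h import *
import pickle
c=pickle.load(open('w2.pkl','rb'))
for u,v in [(410,156),(403,260)]: print(ray(c,u,v,.02).round(4))
a,b=ray(c,410,156,.02)[:2],ray(c,403,260,.02)[:2]; d=(b-a)/np.linalg.norm(b-a); print('len',np.linalg.norm(b-a),'yaw',np.degrees(np.arctan2(d[1],d[0])),'centre',(a+b)/2+.017*np.array([d[1],-d[0]]))
for u,v in [(410,156),(366,156)]: pass
print('lid free',ray(c,358,163,.053),ray(c,355,268,.053))
print('steel far corners', [ray(c,u,v,.01)[:2].round(3) for u,v in [(157,133),(260,112),(298,290)]])
```

```text
[0.4398 0.4166 0.02  ]
[0.5289 0.3975 0.02  ]
len 0.0911010524407334 yaw -12.112465710416918 centre [0.48076951 0.39039092]
lid free [0.4336663  0.37008688 0.053     ] [0.5158384  0.35315567 0.053     ]
steel far corners [array([0.379, 0.211]), array([0.38 , 0.301]), array([0.542, 0.299])]
```

```bash
python3 -m crank '[{"x":0,"y":0,"z":0.04,"ax":0,"ay":0,"az":0,"claw":1},{"x":0,"y":0,"z":0.08,"ax":0,"ay":0,"az":0,"claw":1},{"x":0,"y":0,"z":0.12,"ax":0,"ay":0,"az":0,"claw":1},{"x":0,"y":0,"z":0.158,"ax":0,"ay":0,"az":0,"claw":1},{"x":0,"y":0,"z":0.158,"ax":0,"ay":0,"az":0,"claw":1}]'
python3 -m crank '[{"x":0.01,"y":0.002,"z":0,"ax":0,"ay":0,"az":0,"claw":1},{"x":0.02,"y":0.004,"z":0,"ax":0,"ay":0,"az":0,"claw":1},{"x":0.027,"y":0.006,"z":0,"ax":0,"ay":0,"az":0,"claw":1},{"x":0.034,"y":0.006,"z":0,"ax":0,"ay":0,"az":0,"claw":1},{"x":0.040,"y":0.006,"z":0,"ax":0,"ay":0,"az":0,"claw":1}]'
python3 -m crank '[{"x":0.006,"y":0,"z":0,"ax":0,"ay":0,"az":0,"claw":1},{"x":0.012,"y":0,"z":0,"ax":0,"ay":0,"az":0,"claw":1},{"x":0.012,"y":0,"z":0,"ax":0,"ay":0,"az":0,"claw":1},{"x":0.012,"y":0,"z":-0.04,"ax":0,"ay":0,"az":0,"claw":0.5},{"x":0.012,"y":0,"z":-0.08,"ax":0,"ay":0,"az":0,"claw":-0.5}]'
python3 -m crank '[{"x":0,"y":0,"z":-0.035,"ax":0,"ay":0,"az":0,"claw":-1},{"x":0,"y":0,"z":-0.07,"ax":0,"ay":0,"az":0,"claw":-1},{"x":0,"y":0,"z":-0.07,"ax":0,"ay":0,"az":0,"claw":-1},{"x":0,"y":0,"z":-0.07,"ax":0,"ay":0,"az":0,"claw":-1},{"x":0,"y":0,"z":-0.07,"ax":0,"ay":0,"az":0,"claw":-1}]'
python3 -c "
from h import *
import pickle
c=snap('wrist','w3.png');pickle.dump(c,open('w3.pkl','wb'))"
```

```text
time: 1.45
ee_pos: [0.4623, 0.3278, 0.0353]
eef_rot: [0.774, 0.633, -0.006, 0.0]
ft_force: [-1.4, -1.4, -0.5]
width: 0.0009
time: 1.87
ee_pos: [0.4814, 0.3707, 0.0443]
eef_rot: [0.774, 0.633, 0.001, -0.0]
ft_force: [0.4, 0.3, 0.0]
width: 0.0003
time: 2.28
ee_pos: [0.4813, 0.3792, 0.1212]
eef_rot: [0.774, 0.633, -0.003, 0.0]
ft_force: [1.1, 1.5, 0.0]
width: 0.007
time: 2.7
ee_pos: [0.4826, 0.3803, 0.192]
eef_rot: [0.774, 0.633, -0.0, -0.0]
ft_force: [0.6, -0.5, -1.0]
width: 0.0394
```

View pics/w3.png

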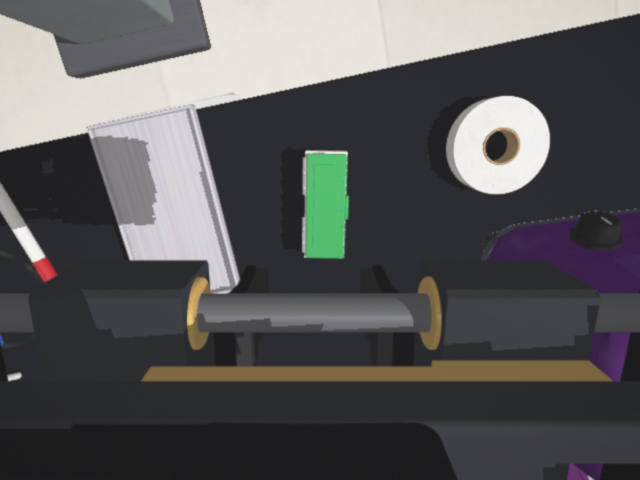

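The lid is flat and shut (green rectangle 305–348, 152–258). Next: measure its centre and grasp.

```bash
cat > gm.py <<'E'
from h import *
import pickle,sys
def rect(c,mask,z):
    n,l,st,_=cv2.connectedComponentsWithStats(mask.astype(np.uint8)); i=1+st[1:,4].argmax()
    v,u=np.nonzero(l==i); P=np.array([ray(c,a,b,z)[:2] for a,b in zip(u,v)])
    ctr,sz,a=cv2.minAreaRect((P*1000).astype(np.float32)); q=P-P.mean(0); w,E=np.linalg.eigh(q.T@q); e=E[:,1]*np.sign(E[0,1])
    print('rect',np.round(ctr,1),np.round(sz,1),'mean',P.mean(0).round(4),'yaw',np.degrees(np.arctan2(e[1],e[0])).round(1))
E
python3 - <<'E'
from gm import *
c=pickle.load(open('w3.pkl','rb')); h=cv2.cvtColor(c['color'],cv2.COLOR_BGR2HSV)
rect(c,(h[...,1]>100)&(h[...,0]>45)&(h[...,0]<85)&(h[...,2]>90),.026)
E
python3 g.py .480 .390 .192 78.2 .480 .390 .03 78.2 .480 .390 .009 78.2
```

```text
rect [481.1 391.9] [34.7 87.4] mean [0.4794 0.391 ] yaw -12.2
t 2.75 pos [0.4823 0.3801 0.1912] yaw 78.5 tilt [-0.001 -0.001 -1.   ] w 0.043 F [ 0.7 -0.8 -0.3]
xyz [ 0.0093 -0.0042 -0.0008] a [-0.0006  0.0008  0.0025] rows>= 0.2
xyz [0.    0.    0.162] a [0. 0. 0.] rows>= 3.9
xyz [0.    0.    0.021] a [0. 0. 0.] rows>= 0.5
```

```bash
python3 -m crank '[{"x":0.01,"y":-0.004,"z":0,"ax":0,"ay":0,"az":0.002,"claw":-1},{"x":0.01,"y":-0.004,"z":0.03,"ax":0,"ay":0,"az":0.002,"claw":-1},{"x":0.01,"y":-0.004,"z":0.06,"ax":0,"ay":0,"az":0.002,"claw":-1},{"x":0.01,"y":-0.004,"z":0.09,"ax":0,"ay":0,"az":0.002,"claw":-1},{"x":0.01,"y":-0.004,"z":0.12,"ax":0,"ay":0,"az":0.002,"claw":-1}]'
python3 -m crank '[{"x":0,"y":0,"z":0.02,"ax":0,"ay":0,"az":0,"claw":-1},{"x":0,"y":0,"z":0.04,"ax":0,"ay":0,"az":0,"claw":-1},{"x":0,"y":0,"z":0.055,"ax":0,"ay":0,"az":0,"claw":-1},{"x":0,"y":0,"z":0.063,"ax":0,"ay":0,"az":0,"claw":-1},{"x":0,"y":0,"z":0.063,"ax":0,"ay":0,"az":0,"claw":-1}]' 25
python3 g.py .480 .391 .008 78
```

```text
time: 3.17
ee_pos: [0.4799, 0.3916, 0.07]
eef_rot: [0.776, 0.631, -0.001, -0.0]
ft_force: [0.3, -0.1, -1.2]
width: 0.0764
time: 3.58
ee_pos: [0.4792, 0.3906, 0.0067]
eef_rot: [0.776, 0.631, -0.002, 0.0]
ft_force: [-0.3, -0.1, 0.5]
width: 0.0871
t 3.58 pos [0.4792 0.3906 0.0067] yaw 78.3 tilt [-0.003 -0.003 -1.   ] w 0.0871 F [-0.3 -0.1  0.5]
xyz [ 0.0005  0.0007 -0.0013] a [-0.0014  0.0018  0.0025] rows>= 0.1
```

```bash
python3 -m crank '[{"x":0,"y":0,"z":0,"ax":0,"ay":0,"az":0,"claw":1},{"x":0,"y":0,"z":0,"ax":0,"ay":0,"az":0,"claw":1},{"x":0,"y":0,"z":0,"ax":0,"ay":0,"az":0,"claw":1},{"x":0,"y":0,"z":0,"ax":0,"ay":0,"az":0,"claw":1},{"x":0,"y":0,"z":0,"ax":0,"ay":0,"az":0,"claw":1}]' 25
python3 -m crank '[{"x":0,"y":0,"z":0,"ax":0,"ay":0,"az":0,"claw":1},{"x":0,"y":0,"z":0,"ax":0,"ay":0,"az":0,"claw":1},{"x":0,"y":0,"z":0,"ax":0,"ay":0,"az":0,"claw":1},{"x":0,"y":0,"z":0,"ax":0,"ay":0,"az":0,"claw":1},{"x":0,"y":0,"z":0,"ax":0,"ay":0,"az":0,"claw":1}]' 25
python3 -m crank '[{"x":0,"y":0,"z":-0.02,"ax":0,"ay":0,"az":0,"claw":1},{"x":0,"y":0,"z":-0.05,"ax":0,"ay":0,"az":0,"claw":1},{"x":0,"y":0,"z":-0.09,"ax":0,"ay":0,"az":0,"claw":1},{"x":0,"y":0,"z":-0.12,"ax":0,"ay":0,"az":0,"claw":1},{"x":0,"y":0,"z":-0.14,"ax":0,"ay":0,"az":0,"claw":1}]' 25
python3 g.py .477 .2 .15 93 .465 0 .15 93 .46 -.15 .15 93 .459 -.254 .15 93
```

```text
time: 4.0
ee_pos: [0.4812, 0.3916, 0.0103]
eef_rot: [0.776, 0.631, 0.001, -0.0]
ft_force: [0.2, 0.2, -0.1]
width: 0.0614
time: 4.42
ee_pos: [0.4809, 0.3911, 0.0096]
eef_rot: [0.776, 0.631, -0.0, 0.0]
ft_force: [0.1, -0.2, 0.6]
width: 0.0338
time: 4.83
ee_pos: [0.4817, 0.3918, 0.1532]
eef_rot: [0.776, 0.631, 0.002, -0.0]
ft_force: [0.4, 0.5, -1.8]
width: 0.0338
t 4.83 pos [0.4817 0.3918 0.1532] yaw 78.3 tilt [ 0.003  0.003 -1.   ] w 0.0338 F [ 0.4  0.5 -1.8]
xyz [-0.1888  0.0344  0.0026] a [ 0.0012 -0.0014 -0.1287] rows>= 4.6
xyz [-0.1991 -0.0225  0.    ] a [0. 0. 0.] rows>= 4.8
xyz [-0.1495 -0.0128  0.    ] a [0. 0. 0.] rows>= 3.6
xyz [-0.1038 -0.0064  0.    ] a [0. 0. 0.] rows>= 2.5
```

```bash
python3 -m crank '[{"x":-0.03,"y":0.006,"z":0,"ax":0,"ay":0,"az":-0.02,"claw":1},{"x":-0.07,"y":0.013,"z":0,"ax":0,"ay":0,"az":-0.05,"claw":1},{"x":-0.11,"y":0.02,"z":0,"ax":0,"ay":0,"az":-0.08,"claw":1},{"x":-0.15,"y":0.027,"z":0,"ax":0,"ay":0,"az":-0.11,"claw":1},{"x":-0.189,"y":0.034,"z":0,"ax":0,"ay":0,"az":-0.129,"claw":1}]' 25
python3 -m crank '[{"x":-0.04,"y":-0.004,"z":0,"ax":0,"ay":0,"az":0,"claw":1},{"x":-0.08,"y":-0.009,"z":0,"ax":0,"ay":0,"az":0,"claw":1},{"x":-0.12,"y":-0.013,"z":0,"ax":0,"ay":0,"az":0,"claw":1},{"x":-0.16,"y":-0.018,"z":0,"ax":0,"ay":0,"az":0,"claw":1},{"x":-0.199,"y":-0.022,"z":0,"ax":0,"ay":0,"az":0,"claw":1}]' 25
python3 -m crank '[{"x":-0.04,"y":-0.004,"z":0,"ax":0,"ay":0,"az":0,"claw":1},{"x":-0.08,"y":-0.007,"z":0,"ax":0,"ay":0,"az":0,"claw":1},{"x":-0.11,"y":-0.01,"z":0,"ax":0,"ay":0,"az":0,"claw":1},{"x":-0.135,"y":-0.012,"z":0,"ax":0,"ay":0,"az":0,"claw":1},{"x":-0.15,"y":-0.013,"z":0,"ax":0,"ay":0,"az":0,"claw":1}]' 25
python3 g.py .459 -.254 .15 93
python3 -c "
from h import *
import pickle
c=snap('wrist','w4.png');pickle.dump(c,open('w4.pkl','wb'))"
```

```text
time: 5.25
ee_pos: [0.4752, 0.1972, 0.1494]
eef_rot: [0.687, 0.727, -0.0, -0.0]
ft_force: [0.9, -0.4, -0.9]
width: 0.0337
time: 5.67
ee_pos: [0.4636, -0.0027, 0.1495]
eef_rot: [0.688, 0.726, 0.0, -0.0]
ft_force: [1.2, 0.0, -1.4]
width: 0.034
time: 6.08
ee_pos: [0.4586, -0.1544, 0.1496]
eef_rot: [0.689, 0.724, -0.0, 0.0]
ft_force: [0.7, -0.1, -1.7]
width: 0.0336
t 6.08 pos [ 0.4586 -0.1544  0.1496] yaw 92.8 tilt [ 0. -0. -1.] w 0.0336 F [ 0.7 -0.1 -1.7]
xyz [-0.0995 -0.0045 -0.0004] a [ 0.0001  0.0002 -0.0013] rows>= 2.4
```

View pics/w4.png

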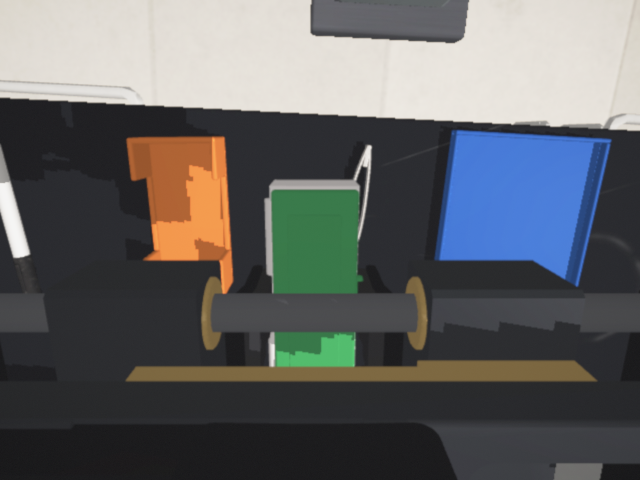

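The mailer is held square with its lid shut. The case's near rim corners are at (128,138) and (225,137), its far right corner at about (233,290), and the black cap can be seen at (28,275).

Run:
```python
from gm import *
c=pickle.load(open('w4.pkl','rb'))
a,b,d=[ray(c,u,v,.032)[:2] for u,v in [(128,138),(225,137),(233,290)]]
print(a.round(4),b.round(4),d.round(4)); t=(b-a)/np.linalg.norm(b-a); n=np.array([t[1],-t[0]])
print('w',np.linalg.norm(b-a),'c',(a+b)/2+.058*n,'yaw',np.degrees(np.arctan2(n[1],n[0])))
t=(d-b)/np.linalg.norm(d-b);print('yaw side',np.degrees(np.arctan2(t[1],t[0])),np.linalg.norm(d-b))
print([proj(c,p).round(0) for p in [(.4,-.254-.03-.003,.032),(.4,-.254+.03-.003,.032),(.516,-.254+.033,.032)]])
a,b,d=[ray(c,u,v,.010)[:2] for u,v in [(454,131),(609,141),(580,283)]]
print('blue',a,b,d)
```

```text
[ 0.4044 -0.2829] [ 0.4005 -0.2174] [ 0.5108 -0.2119]
w 0.06557882929657523 c [ 0.46035567 -0.24666923] yaw 3.4282253832504437
yaw side 2.8704493853697843 0.11039829928766588
[array([121., 131.]), array([211., 136.]), array([221., 296.])]
blue [ 0.38854642 -0.05632015] [0.38995958 0.05733798] [0.50011598 0.05931509]
```

```bash
python3 -m crank '[{"x":-0.03,"y":-0.002,"z":0,"ax":0,"ay":0,"az":0,"claw":1},{"x":-0.06,"y":-0.003,"z":0,"ax":0,"ay":0,"az":0,"claw":1},{"x":-0.085,"y":-0.004,"z":0,"ax":0,"ay":0,"az":-0.001,"claw":1},{"x":-0.099,"y":-0.004,"z":0.02,"ax":0,"ay":0,"az":-0.001,"claw":1},{"x":-0.099,"y":-0.004,"z":0.05,"ax":0,"ay":0,"az":-0.001,"claw":1}]' 25
python3 -m crank '[{"x":0,"y":0,"z":0.02,"ax":0,"ay":0,"az":0,"claw":1},{"x":0,"y":0,"z":0.03,"ax":0,"ay":0,"az":0,"claw":1},{"x":0,"y":0,"z":0.035,"ax":0,"ay":0,"az":0,"claw":1},{"x":0,"y":0,"z":0.035,"ax":0,"ay":0,"az":0,"claw":1},{"x":0,"y":0,"z":0.035,"ax":0,"ay":0,"az":0,"claw":1}]' 25
python3 g.py .460 -.2535 .013 93
python3 -c "
from h import *
import pickle
c=snap('side','s5.png');pickle.dump(c,open('s5.pkl','wb'))
im=c['color'];cv2.imwrite('pics/s5c.png',cv2.resize(im[220:350,230:400],None,fx=4,fy=4))"
```

```text
time: 6.55
ee_pos: [0.4619, -0.2545, 0.1013]
eef_rot: [0.689, 0.725, 0.001, 0.003]
ft_force: [0.9, -0.2, -1.8]
width: 0.0339
time: 6.97
ee_pos: [0.4613, -0.2502, 0.0654]
eef_rot: [0.687, 0.726, 0.0, 0.0]
ft_force: [0.1, 0.1, -1.2]
width: 0.0338
t 6.97 pos [ 0.4613 -0.2502  0.0654] yaw 93.2 tilt [ 0.001 -0.    -1.   ] w 0.0338 F [ 0.1  0.1 -1.2]
xyz [-0.0032 -0.0015  0.0524] a [0.0005 0.0001 0.0016] rows>= 1.3
```

View pics/s5c.png

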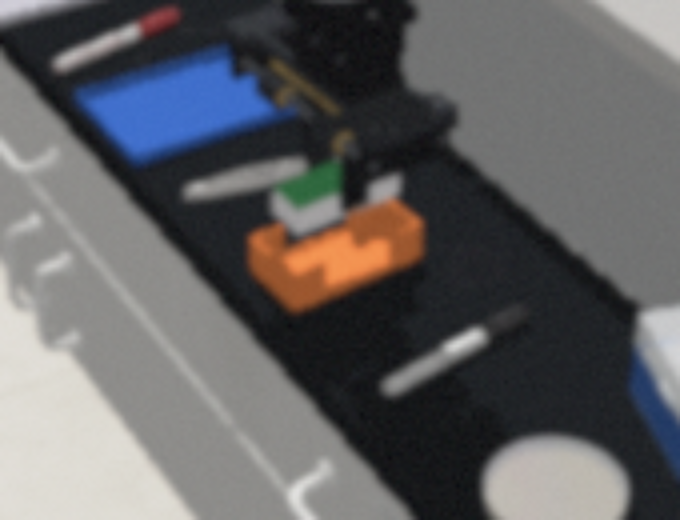

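The mailer hangs just over the case, in line with it. A 3 mm correction, then lower gently.

```bash
python3 -m crank '[{"x":-0.003,"y":-0.0015,"z":0,"ax":0,"ay":0,"az":0.001,"claw":1},{"x":-0.003,"y":-0.0015,"z":0.01,"ax":0,"ay":0,"az":0.001,"claw":1},{"x":-0.003,"y":-0.0015,"z":0.02,"ax":0,"ay":0,"az":0.001,"claw":1},{"x":-0.003,"y":-0.0015,"z":0.03,"ax":0,"ay":0,"az":0.001,"claw":1},{"x":-0.003,"y":-0.0015,"z":0.036,"ax":0,"ay":0,"az":0.001,"claw":1}]' 25
python3 -m crank '[{"x":0,"y":0,"z":0.005,"ax":0,"ay":0,"az":0,"claw":1},{"x":0,"y":0,"z":0.01,"ax":0,"ay":0,"az":0,"claw":1},{"x":0,"y":0,"z":0.014,"ax":0,"ay":0,"az":0,"claw":1},{"x":0,"y":0,"z":0.016,"ax":0,"ay":0,"az":0,"claw":1},{"x":0,"y":0,"z":0.016,"ax":0,"ay":0,"az":0,"claw":1}]' 25
python3 g.py .460 -.2535 .013 93
```

```text
time: 7.43
ee_pos: [0.4585, -0.2528, 0.0267]
eef_rot: [0.688, 0.726, -0.0, -0.001]
ft_force: [-0.5, -0.5, -1.7]
width: 0.0338
time: 7.85
ee_pos: [0.4594, -0.2533, 0.0126]
eef_rot: [0.688, 0.726, 0.0, -0.0]
ft_force: [0.2, -1.2, -1.0]
width: 0.0334
t 7.85 pos [ 0.4594 -0.2533  0.0126] yaw 93.0 tilt [ 0.  0. -1.] w 0.0334 F [ 0.2 -1.2 -1. ]
xyz [-0.0002  0.0006 -0.0004] a [ 0.     -0.0001  0.0004] rows>= 0.0
```

```bash
python3 -m crank '[{"x":0,"y":0,"z":0,"ax":0,"ay":0,"az":0,"claw":0.1},{"x":0,"y":0,"z":0,"ax":0,"ay":0,"az":0,"claw":-0.05},{"x":0,"y":0,"z":0,"ax":0,"ay":0,"az":0,"claw":-0.1},{"x":0,"y":0,"z":0,"ax":0,"ay":0,"az":0,"claw":-0.1},{"x":0,"y":0,"z":0,"ax":0,"ay":0,"az":0,"claw":-0.1}]' 15
python3 -m crank '[{"x":0,"y":0,"z":-0.01,"ax":0,"ay":0,"az":0,"claw":-0.1},{"x":0,"y":0,"z":-0.04,"ax":0,"ay":0,"az":0,"claw":-0.1},{"x":0,"y":0,"z":-0.08,"ax":0,"ay":0,"az":0,"claw":-0.1},{"x":0,"y":0,"z":-0.12,"ax":0,"ay":0,"az":0,"claw":-0.1},{"x":0,"y":0,"z":-0.14,"ax":0,"ay":0,"az":0,"claw":-0.1}]'
python3 g.py .46 -.36 .15 97 
python3 -c "
from h import *
import pickle
c=snap('wrist','w6.png');pickle.dump(c,open('w6.pkl','wb'))"
```

```text
time: 8.27
ee_pos: [0.4594, -0.2533, 0.0126]
eef_rot: [0.688, 0.726, 0.0, 0.0]
ft_force: [-0.6, 0.1, 0.6]
width: 0.047
time: 8.68
ee_pos: [0.4605, -0.2545, 0.1577]
eef_rot: [0.688, 0.725, 0.001, 0.002]
ft_force: [0.2, -1.0, -0.1]
width: 0.0479
t 8.68 pos [ 0.4605 -0.2545  0.1577] yaw 93.0 tilt [ 0.005 -0.001 -1.   ] w 0.0479 F [ 0.2 -1.  -0.1]
xyz [-0.1054 -0.006   0.0079] a [ 0.0024  0.001  -0.035 ] rows>= 2.5
```

View pics/w6.png

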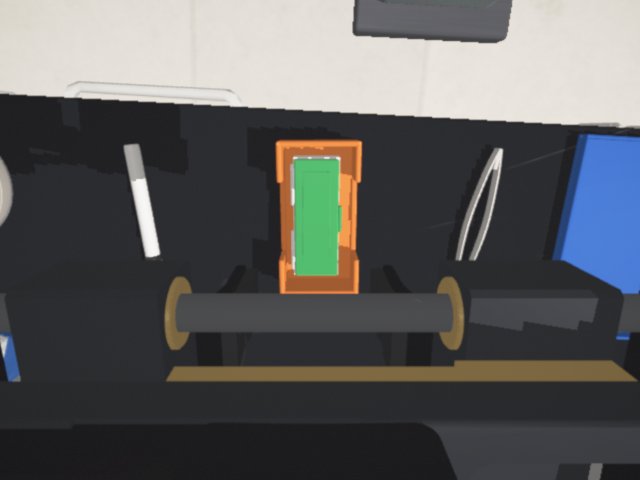

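The mailer sits in the case (295–340, 157–276), flat and shut. Now the black pen: near end at (134,145), axis through (153,255).

```bash
python3 - <<'E'
from gm import *
c=pickle.load(open('w6.pkl','rb'))
def pen(a,b,L):
    a,b=[ray(c,u,v,.006)[:2] for u,v in (a,b)]; d=(b-a)/np.linalg.norm(b-a); print(a.round(4),'c',(a+d*L).round(4),'yaw',np.degrees(np.arctan2(d[1],d[0])).round(1))
pen((134,146),(152,255),.0675)
print('forceps pts',[ray(c,u,v,.005)[:2].round(4) for u,v in [(498,149),(456,262),(474,262)]])
print('mailer-case corners',[ray(c,u,v,.029)[:2].round(4) for u,v in [(295,157),(340,157),(296,276),(338,276)]],[ray(c,u,v,.032)[:2].round(4) for u,v in [(277,141),(361,141),(281,294),(358,294)]])
E
python3 g.py .465 -.390 .15 97 .465 -.390 .003 97
```

```text
[ 0.4144 -0.3943] c [ 0.4815 -0.3869] yaw 6.3
forceps pts [array([ 0.4022, -0.1172]), array([ 0.4941, -0.1365]), array([ 0.4933, -0.1218])]
mailer-case corners [array([ 0.4147, -0.2705]), array([ 0.413 , -0.2387]), array([ 0.5041, -0.2661]), array([ 0.5024, -0.2341])] [array([ 0.4041, -0.2833]), array([ 0.4011, -0.225 ]), array([ 0.5182, -0.2769]), array([ 0.5151, -0.2181])]
t 8.73 pos [ 0.4618 -0.255   0.16  ] yaw 93.0 tilt [ 0.009 -0.002 -1.   ] w 0.048 F [ 2.1 -1.2  3.4]
xyz [-0.1349 -0.0039  0.0104] a [ 0.0042  0.0015 -0.035 ] rows>= 3.2
xyz [0.    0.    0.147] a [0. 0. 0.] rows>= 3.5
```

```bash
python3 -m crank '[{"x":-0.04,"y":0.003,"z":0,"ax":0,"ay":0,"az":-0.01,"claw":-0.1},{"x":-0.08,"y":0.006,"z":0,"ax":0,"ay":0,"az":-0.02,"claw":-0.1},{"x":-0.115,"y":0.009,"z":0.01,"ax":0,"ay":0,"az":-0.035,"claw":-0.1},{"x":-0.136,"y":0.009,"z":0.03,"ax":0,"ay":0,"az":-0.035,"claw":-0.1},{"x":-0.136,"y":0.009,"z":0.05,"ax":0,"ay":0,"az":-0.035,"claw":-0.1}]' 15
python3 -m crank '[{"x":0,"y":0,"z":0.02,"ax":0,"ay":0,"az":0,"claw":-0.1},{"x":0,"y":0,"z":0.03,"ax":0,"ay":0,"az":0,"claw":-0.1},{"x":0,"y":0,"z":0.04,"ax":0,"ay":0,"az":0,"claw":-0.1},{"x":0,"y":0,"z":0.05,"ax":0,"ay":0,"az":0,"claw":-0.1},{"x":0,"y":0,"z":0.05,"ax":0,"ay":0,"az":0,"claw":-0.1}]'
python3 g.py .476 -.388 .004 97
python3 - <<'E'
from gm import *
c=snap('wrist','w7.png');pickle.dump(c,open('w7.pkl','wb'))
E
```

```text
time: 9.15
ee_pos: [0.4743, -0.3942, 0.103]
eef_rot: [0.664, 0.748, -0.001, 0.002]
ft_force: [-0.2, 1.7, -0.1]
width: 0.0481
time: 9.57
ee_pos: [0.4752, -0.3878, 0.0513]
eef_rot: [0.662, 0.749, -0.0, -0.001]
ft_force: [-0.4, 0.9, -0.3]
width: 0.0481
t 9.57 pos [ 0.4752 -0.3878  0.0513] yaw 97.1 tilt [-0.001  0.001 -1.   ] w 0.0481 F [-0.4  0.9 -0.3]
xyz [-0.0004  0.0008  0.0473] a [-0.0006 -0.0006  0.0008] rows>= 1.1
```

View pics/w7.png

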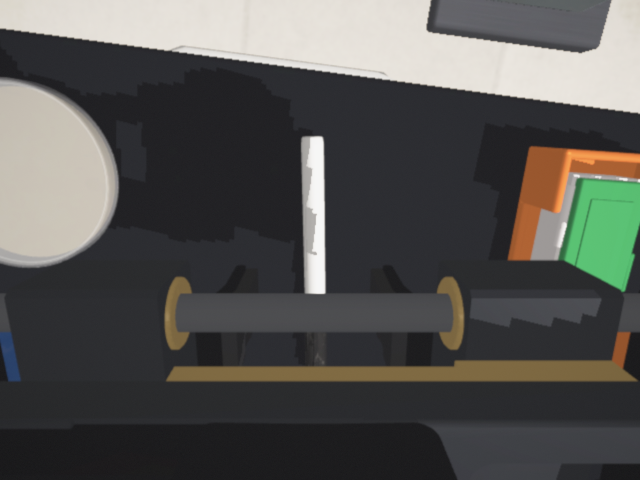

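The pen lies midway between the fingers and in line with them (end at (313,137)). Next: descend, grip, lift.

```bash
python3 -c "
from gm import *
c=pickle.load(open('w7.pkl','rb'))
a,b=ray(c,313,138,.006)[:2],ray(c,316,285,.006)[:2];d=(b-a)/np.linalg.norm(b-a);print(a,a+.0675*d,np.degrees(np.arctan2(d[1],d[0])))"
python3 -m crank '[{"x":0,"y":0,"z":0.015,"ax":0,"ay":0,"az":0,"claw":-0.1},{"x":0,"y":0,"z":0.03,"ax":0,"ay":0,"az":0,"claw":-0.1},{"x":0,"y":0,"z":0.04,"ax":0,"ay":0,"az":0,"claw":-0.1},{"x":0,"y":0,"z":0.047,"ax":0,"ay":0,"az":0,"claw":-0.1},{"x":0,"y":0,"z":0.048,"ax":0,"ay":0,"az":0,"claw":-0.1}]'
python3 -m crank '[{"x":0,"y":0,"z":0,"ax":0,"ay":0,"az":0,"claw":1},{"x":0,"y":0,"z":0,"ax":0,"ay":0,"az":0,"claw":1},{"x":0,"y":0,"z":0,"ax":0,"ay":0,"az":0,"claw":1},{"x":0,"y":0,"z":0,"ax":0,"ay":0,"az":0,"claw":1},{"x":0,"y":0,"z":0,"ax":0,"ay":0,"az":0,"claw":1}]' 15
python3 -m crank '[{"x":0,"y":0,"z":0,"ax":0,"ay":0,"az":0,"claw":1},{"x":0,"y":0,"z":0,"ax":0,"ay":0,"az":0,"claw":1},{"x":0,"y":0,"z":0,"ax":0,"ay":0,"az":0,"claw":1},{"x":0,"y":0,"z":-0.01,"ax":0,"ay":0,"az":0,"claw":1},{"x":0,"y":0,"z":-0.02,"ax":0,"ay":0,"az":0,"claw":1}]' 15
python3 g.py .476 -.388 .12 97
```

```text
[ 0.41401098 -0.3957611 ] [ 0.48080974 -0.3860567 ] 8.2659999851026
time: 10.03
ee_pos: [0.4753, -0.3882, 0.0038]
eef_rot: [0.662, 0.749, -0.0, -0.001]
ft_force: [-0.6, 0.2, 0.3]
width: 0.0477
time: 10.45
ee_pos: [0.4758, -0.3887, 0.0049]
eef_rot: [0.662, 0.749, 0.0, 0.0]
ft_force: [0.1, 0.6, 0.4]
width: 0.0224
time: 10.87
ee_pos: [0.4752, -0.3884, 0.0249]
eef_rot: [0.662, 0.749, -0.0, -0.001]
ft_force: [0.3, -0.3, 0.8]
width: 0.0122
t 10.87 pos [ 0.4752 -0.3884  0.0249] yaw 97.1 tilt [-0.001  0.001 -1.   ] w 0.0122 F [ 0.3 -0.3  0.8]
xyz [ 0.0004  0.0008 -0.0951] a [-0.0005 -0.0003  0.0005] rows>= 2.3
```

```bash
python3 g.py .474 -.388 .10 97 .467 -.205 .11 90 .467 -.022 .11 90 .467 -.022 .05 90 .467 -.022 .009 90
python3 -m crank '[{"x":0,"y":0,"z":-0.02,"ax":0,"ay":0,"az":0,"claw":1},{"x":0,"y":0,"z":-0.045,"ax":0,"ay":0,"az":0,"claw":1},{"x":0,"y":0,"z":-0.07,"ax":0,"ay":0,"az":0,"claw":1},{"x":0,"y":0,"z":-0.085,"ax":0,"ay":0,"az":0,"claw":1},{"x":0,"y":0,"z":-0.085,"ax":0,"ay":0,"az":0,"claw":1}]' 15
python3 -m crank '[{"x":0.03,"y":0.002,"z":0,"ax":0,"ay":0,"az":0.01,"claw":1},{"x":0.07,"y":0.005,"z":0,"ax":0,"ay":0,"az":0.03,"claw":1},{"x":0.11,"y":0.008,"z":0,"ax":0,"ay":0,"az":0.045,"claw":1},{"x":0.15,"y":0.011,"z":0,"ax":0,"ay":0,"az":0.061,"claw":1},{"x":0.183,"y":0.014,"z":0,"ax":0,"ay":0,"az":0.061,"claw":1}]' 15
python3 g.py .467 -.022 .11 90 .467 -.022 .05 90
```

```text
t 10.87 pos [ 0.4752 -0.3884  0.0249] yaw 97.1 tilt [-0.001  0.001 -1.   ] w 0.0122 F [ 0.3 -0.3  0.8]
xyz [ 0.0006 -0.0012 -0.0751] a [-0.0005 -0.0003  0.0005] rows>= 1.8
xyz [ 0.1825  0.0154 -0.01  ] a [0.     0.     0.0611] rows>= 4.4
xyz [0.183 0.    0.   ] a [0. 0. 0.] rows>= 4.4
xyz [0.   0.   0.06] a [0. 0. 0.] rows>= 1.4
xyz [0.    0.    0.041] a [0. 0. 0.] rows>= 1.0
time: 11.28
ee_pos: [0.4771, -0.3903, 0.1144]
eef_rot: [0.662, 0.749, 0.001, 0.003]
ft_force: [1.0, -0.2, -0.8]
width: 0.0121
time: 11.7
ee_pos: [0.4664, -0.2025, 0.1095]
eef_rot: [0.707, 0.707, 0.0, -0.0]
ft_force: [0.9, -0.7, 0.4]
width: 0.0121
t 11.7 pos [ 0.4664 -0.2025  0.1095] yaw 90.0 tilt [-0.     0.001 -1.   ] w 0.0121 F [ 0.9 -0.7  0.4]
xyz [ 0.1805  0.0006 -0.0004] a [-0.0001 -0.0004  0.0001] rows>= 4.3
xyz [0.   0.   0.06] a [0. 0. 0.] rows>= 1.4
```

```bash
python3 -m crank '[{"x":0.04,"y":0,"z":0,"ax":0,"ay":0,"az":0,"claw":1},{"x":0.08,"y":0,"z":0,"ax":0,"ay":0,"az":0,"claw":1},{"x":0.12,"y":0,"z":0,"ax":0,"ay":0,"az":0,"claw":1},{"x":0.155,"y":0,"z":0,"ax":0,"ay":0,"az":0,"claw":1},{"x":0.181,"y":0,"z":0,"ax":0,"ay":0,"az":0,"claw":1}]' 15
python3 -m crank '[{"x":0,"y":0,"z":0,"ax":0,"ay":0,"az":0,"claw":1},{"x":0,"y":0,"z":0.02,"ax":0,"ay":0,"az":0,"claw":1},{"x":0,"y":0,"z":0.04,"ax":0,"ay":0,"az":0,"claw":1},{"x":0,"y":0,"z":0.055,"ax":0,"ay":0,"az":0,"claw":1},{"x":0,"y":0,"z":0.06,"ax":0,"ay":0,"az":0,"claw":1}]' 15
python3 -m crank '[{"x":0,"y":0,"z":0,"ax":0,"ay":0,"az":0,"claw":1},{"x":0,"y":0,"z":0,"ax":0,"ay":0,"az":0,"claw":1},{"x":0,"y":0,"z":0.01,"ax":0,"ay":0,"az":0,"claw":1},{"x":0,"y":0,"z":0.02,"ax":0,"ay":0,"az":0,"claw":1},{"x":0,"y":0,"z":0.02,"ax":0,"ay":0,"az":0,"claw":1}]' 15
python3 g.py .467 -.022 .009 90
python3 - <<'E'
from gm import *
c=snap('wrist','w8.png');pickle.dump(c,open('w8.pkl','wb'))
E
```

```text
time: 12.12
ee_pos: [0.4663, -0.021, 0.1099]
eef_rot: [0.706, 0.708, 0.001, -0.0]
ft_force: [0.6, -0.1, 0.2]
width: 0.0123
time: 12.53
ee_pos: [0.4654, -0.0248, 0.0478]
eef_rot: [0.707, 0.707, -0.001, -0.001]
ft_force: [-0.2, -0.7, -0.6]
width: 0.0122
time: 12.95
ee_pos: [0.4658, -0.0242, 0.028]
eef_rot: [0.707, 0.708, -0.001, -0.001]
ft_force: [-1.3, 0.1, 0.4]
width: 0.0121
t 12.95 pos [ 0.4658 -0.0242  0.028 ] yaw 90.1 tilt [-0.002 -0.    -1.   ] w 0.0121 F [-1.3  0.1  0.4]
xyz [0.0022 0.0012 0.019 ] a [-0.0009  0.0001  0.0007] rows>= 0.5
```

View pics/w8.png

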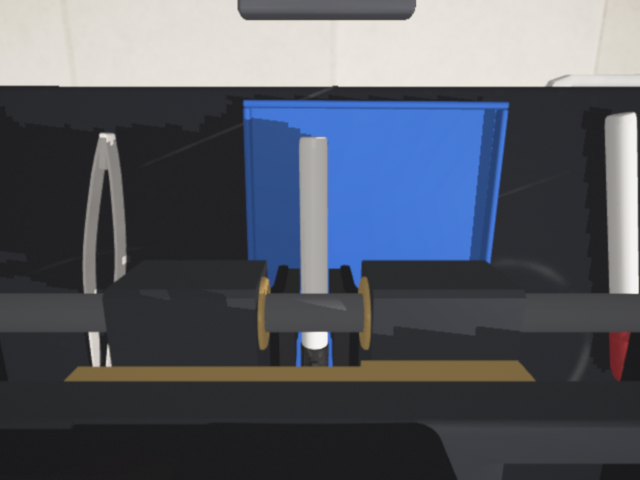

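The pen is inside the tray outline (tray 244–508, pen x≈313, end v≈137). I'll check the fore-aft fit and lower.

```bash
python3 -c "
from gm import *
c=pickle.load(open('w8.pkl','rb'))
print('pen end',ray(c,313,138,.03),'tray corners',ray(c,244,102,.01),ray(c,508,103,.01))
print('red near',ray(c,621,114,.006),ray(c,623,290,.006))
print('forceps',ray(c,107,134,.005),ray(c,98,368,.005), ray(c,84,262,.005),ray(c,126,262,.005))"
python3 -m crank '[{"x":0.002,"y":0.001,"z":0.005,"ax":0,"ay":0,"az":0,"claw":1},{"x":0.002,"y":0.001,"z":0.01,"ax":0,"ay":0,"az":0,"claw":1},{"x":0.002,"y":0.001,"z":0.015,"ax":0,"ay":0,"az":0,"claw":1},{"x":0.002,"y":0.001,"z":0.02,"ax":0,"ay":0,"az":0,"claw":1},{"x":0.002,"y":0.001,"z":0.02,"ax":0,"ay":0,"az":0,"claw":1}]' 15
python3 g.py .467 -.022 .009 90
```

```text
pen end [ 0.40332405 -0.02451213  0.03      ] tray corners [ 0.38871649 -0.05399324  0.01      ] [0.38898083 0.05848088 0.01      ]
red near [0.39325204 0.11031792 0.006     ] [0.47559579 0.12647583 0.006     ]
forceps [ 0.4020804  -0.11652391  0.005     ] [ 0.51952854 -0.13550861  0.005     ] [ 0.46207392 -0.13493959  0.005     ] [ 0.46203773 -0.11467964  0.005     ]
time: 13.42
ee_pos: [0.467, -0.0223, 0.0085]
eef_rot: [0.707, 0.708, -0.001, -0.0]
ft_force: [0.7, 0.8, -1.5]
width: 0.0121
t 13.42 pos [ 0.467  -0.0223  0.0085] yaw 90.1 tilt [-0.001 -0.    -1.   ] w 0.0121 F [ 0.7  0.8 -1.5]
xyz [ 0.0003 -0.     -0.0005] a [-0.0007  0.0001  0.0006] rows>= 0.0
```

```bash
python3 -m crank '[{"x":0,"y":0,"z":0,"ax":0,"ay":0,"az":0,"claw":0.8},{"x":0,"y":0,"z":0,"ax":0,"ay":0,"az":0,"claw":0.6},{"x":0,"y":0,"z":0,"ax":0,"ay":0,"az":0,"claw":0.5},{"x":0,"y":0,"z":0,"ax":0,"ay":0,"az":0,"claw":0.5},{"x":0,"y":0,"z":0,"ax":0,"ay":0,"az":0,"claw":0.5}]' 15
python3 -m crank '[{"x":0,"y":0,"z":-0.01,"ax":0,"ay":0,"az":0,"claw":0.5},{"x":0,"y":0,"z":-0.03,"ax":0,"ay":0,"az":0,"claw":0.5},{"x":0,"y":0,"z":-0.05,"ax":0,"ay":0,"az":0,"claw":0.5},{"x":0,"y":0,"z":-0.07,"ax":0,"ay":0,"az":0,"claw":0},{"x":0,"y":0,"z":-0.08,"ax":0,"ay":0,"az":0,"claw":0}]'
python3 g.py .458 .122 .09 101.3 .458 .122 .04 101.3
```

```text
time: 13.83
ee_pos: [0.4679, -0.0222, 0.0097]
eef_rot: [0.707, 0.708, 0.0, 0.0]
ft_force: [0.2, 0.4, 0.3]
width: 0.0211
time: 14.25
ee_pos: [0.4688, -0.0224, 0.0924]
eef_rot: [0.707, 0.707, 0.001, 0.001]
ft_force: [0.7, -0.7, 0.3]
width: 0.029
t 14.25 pos [ 0.4688 -0.0224  0.0924] yaw 90.0 tilt [ 0.003  0.001 -1.   ] w 0.029 F [ 0.7 -0.7  0.3]
xyz [ 0.1444 -0.0107  0.0024] a [ 0.0016 -0.0002 -0.0982] rows>= 3.5
xyz [0.   0.   0.05] a [0. 0. 0.] rows>= 1.2
```

```bash
python3 -m crank '[{"x":0.036,"y":-0.003,"z":0,"ax":0,"ay":0,"az":-0.03,"claw":-0.1},{"x":0.072,"y":-0.005,"z":0,"ax":0,"ay":0,"az":-0.06,"claw":-0.1},{"x":0.108,"y":-0.008,"z":0,"ax":0,"ay":0,"az":-0.09,"claw":-0.1},{"x":0.135,"y":-0.010,"z":0,"ax":0,"ay":0,"az":-0.099,"claw":-0.1},{"x":0.144,"y":-0.010,"z":0,"ax":0,"ay":0,"az":-0.099,"claw":-0.1}]' 15
python3 -m crank '[{"x":0,"y":0,"z":0.01,"ax":0,"ay":0,"az":0,"claw":-0.1},{"x":0,"y":0,"z":0.03,"ax":0,"ay":0,"az":0,"claw":-0.1},{"x":0,"y":0,"z":0.045,"ax":0,"ay":0,"az":0,"claw":-0.1},{"x":0,"y":0,"z":0.05,"ax":0,"ay":0,"az":0,"claw":-0.1},{"x":0,"y":0,"z":0.05,"ax":0,"ay":0,"az":0,"claw":-0.1}]'
python3 g.py .458 .122 .004 101.3
python3 - <<'E'
from gm import *
c=snap('wrist','w9.png');pickle.dump(c,open('w9.pkl','wb'))
E
```

```text
time: 14.67
ee_pos: [0.4567, 0.1263, 0.0898]
eef_rot: [0.631, 0.776, 0.001, -0.0]
ft_force: [-0.1, 0.9, 0.0]
width: 0.0475
time: 15.08
ee_pos: [0.4566, 0.1198, 0.038]
eef_rot: [0.634, 0.773, -0.002, -0.0]
ft_force: [0.1, -0.8, 1.6]
width: 0.0475
t 15.08 pos [0.4566 0.1198 0.038 ] yaw 101.3 tilt [-0.003 -0.002 -1.   ] w 0.0475 F [ 0.1 -0.8  1.6]
xyz [0.002  0.0019 0.034 ] a [-0.0015  0.0006 -0.0001] rows>= 0.8
```

View pics/w9.png

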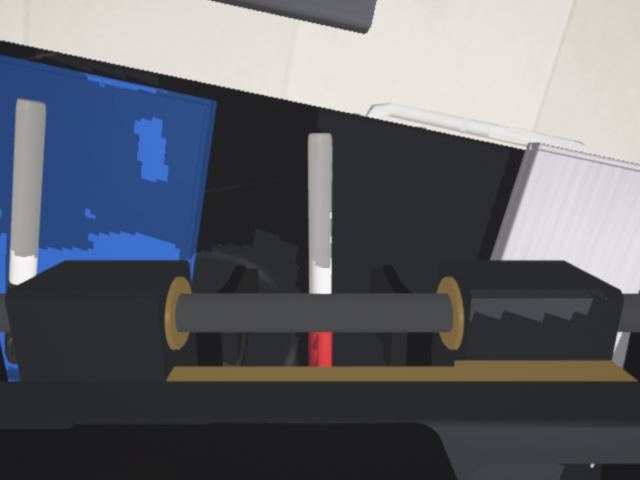

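The red pen is between the fingers and parallel to them (end at (320,134)). The black pen lies in the tray at left. Next: descend, grip, lift.

```bash
python3 -c "
from gm import *
c=pickle.load(open('w9.pkl','rb'))
a,b=ray(c,320,134,.006)[:2],ray(c,320,288,.006)[:2];d=(b-a)/np.linalg.norm(b-a);print(a,a+.0675*d,np.degrees(np.arctan2(d[1],d[0])))
print('black in tray',ray(c,31,100,.009),ray(c,22,280,.009))"
python3 -m crank '[{"x":0.001,"y":0.002,"z":0.01,"ax":0,"ay":0,"az":0,"claw":-0.1},{"x":0.001,"y":0.002,"z":0.02,"ax":0,"ay":0,"az":0,"claw":-0.1},{"x":0.001,"y":0.002,"z":0.03,"ax":0,"ay":0,"az":0,"claw":-0.1},{"x":0.001,"y":0.002,"z":0.034,"ax":0,"ay":0,"az":0,"claw":-0.1},{"x":0.001,"y":0.002,"z":0.034,"ax":0,"ay":0,"az":0,"claw":0.2}]'
python3 -m crank '[{"x":0,"y":0,"z":0,"ax":0,"ay":0,"az":0,"claw":1},{"x":0,"y":0,"z":0,"ax":0,"ay":0,"az":0,"claw":1},{"x":0,"y":0,"z":0,"ax":0,"ay":0,"az":0,"claw":1},{"x":0,"y":0,"z":0,"ax":0,"ay":0,"az":0,"claw":1},{"x":0,"y":0,"z":0,"ax":0,"ay":0,"az":0,"claw":1}]' 15
python3 -m crank '[{"x":0,"y":0,"z":0,"ax":0,"ay":0,"az":0,"claw":1},{"x":0,"y":0,"z":0,"ax":0,"ay":0,"az":0,"claw":1},{"x":0,"y":0,"z":-0.02,"ax":0,"ay":0,"az":0,"claw":1},{"x":0,"y":0,"z":-0.05,"ax":0,"ay":0,"az":0,"claw":1},{"x":0,"y":0,"z":-0.06,"ax":0,"ay":0,"az":0,"claw":1}]' 15
python3 g.py .468 .024 .065 90 .468 .024 .009 90
```

```text
[0.3935228  0.11001086] [0.45966793 0.12346715] 11.499095539240695
black in tray [ 0.4044689  -0.02125993  0.009     ] [ 0.49298624 -0.02303593  0.009     ]
time: 15.55
ee_pos: [0.4584, 0.1227, 0.0042]
eef_rot: [0.633, 0.774, -0.001, -0.0]
ft_force: [0.8, -0.1, 0.5]
width: 0.0457
time: 15.97
ee_pos: [0.4595, 0.1232, 0.0058]
eef_rot: [0.633, 0.774, 0.0, 0.0]
ft_force: [0.5, 0.5, 0.2]
width: 0.0158
time: 16.38
ee_pos: [0.4607, 0.1234, 0.0685]
eef_rot: [0.633, 0.774, 0.001, 0.001]
ft_force: [1.2, 0.9, 1.2]
width: 0.012
t 16.38 pos [0.4607 0.1234 0.0685] yaw 101.4 tilt [ 0.003  0.001 -1.   ] w 0.012 F [1.2 0.9 1.2]
xyz [-0.0989 -0.0125  0.0034] a [ 0.0016 -0.0005  0.0994] rows>= 2.4
xyz [0.    0.    0.056] a [0. 0. 0.] rows>= 1.3
```

```bash
python3 -m crank '[{"x":-0.03,"y":-0.003,"z":0,"ax":0,"ay":0,"az":0.03,"claw":1},{"x":-0.06,"y":-0.005,"z":0,"ax":0,"ay":0,"az":0.06,"claw":1},{"x":-0.085,"y":-0.007,"z":0,"ax":0,"ay":0,"az":0.09,"claw":1},{"x":-0.099,"y":-0.009,"z":0,"ax":0,"ay":0,"az":0.099,"claw":1},{"x":-0.099,"y":-0.009,"z":0,"ax":0,"ay":0,"az":0.099,"claw":1}]' 15
python3 -m crank '[{"x":0,"y":0,"z":0,"ax":0,"ay":0,"az":0,"claw":1},{"x":0,"y":0,"z":0.01,"ax":0,"ay":0,"az":0,"claw":1},{"x":0,"y":0,"z":0.02,"ax":0,"ay":0,"az":0,"claw":1},{"x":0,"y":0,"z":0.03,"ax":0,"ay":0,"az":0,"claw":1},{"x":0,"y":0,"z":0.03,"ax":0,"ay":0,"az":0,"claw":1}]' 15
python3 g.py .471 .024 .0095 90
```

```text
time: 16.8
ee_pos: [0.4701, 0.0213, 0.0655]
eef_rot: [0.708, 0.706, -0.0, 0.0]
ft_force: [0.3, 1.2, 0.4]
width: 0.0121
time: 17.22
ee_pos: [0.4683, 0.0248, 0.0329]
eef_rot: [0.706, 0.708, -0.002, -0.001]
ft_force: [-0.5, 0.8, -0.5]
width: 0.0124
t 17.22 pos [0.4683 0.0248 0.0329] yaw 90.2 tilt [-0.004 -0.001 -1.   ] w 0.0124 F [-0.5  0.8 -0.5]
xyz [-0.0008  0.0028  0.0234] a [-0.0019  0.0004  0.0015] rows>= 0.6
```

```bash
python3 -m crank '[{"x":0,"y":0.001,"z":0.008,"ax":0,"ay":0,"az":0,"claw":1},{"x":0,"y":0.001,"z":0.015,"ax":0,"ay":0,"az":0,"claw":1},{"x":0,"y":0.001,"z":0.02,"ax":0,"ay":0,"az":0,"claw":1},{"x":0,"y":0.001,"z":0.0245,"ax":0,"ay":0,"az":0,"claw":1},{"x":0,"y":0.001,"z":0.0245,"ax":0,"ay":0,"az":0,"claw":1}]' 15
python3 -m crank '[{"x":0,"y":0,"z":0,"ax":0,"ay":0,"az":0,"claw":0.8},{"x":0,"y":0,"z":0,"ax":0,"ay":0,"az":0,"claw":0.6},{"x":0,"y":0,"z":0,"ax":0,"ay":0,"az":0,"claw":0.5},{"x":0,"y":0,"z":0,"ax":0,"ay":0,"az":0,"claw":0.5},{"x":0,"y":0,"z":0,"ax":0,"ay":0,"az":0,"claw":0.5}]' 15
python3 -m crank '[{"x":0,"y":0,"z":-0.01,"ax":0,"ay":0,"az":0,"claw":0.5},{"x":0,"y":0,"z":-0.03,"ax":0,"ay":0,"az":0,"claw":0.5},{"x":0,"y":0,"z":-0.05,"ax":0,"ay":0,"az":0,"claw":0.5},{"x":0,"y":0,"z":-0.07,"ax":0,"ay":0,"az":0,"claw":0},{"x":0,"y":0,"z":-0.08,"ax":0,"ay":0,"az":0,"claw":0}]'
python3 g.py .470 -.1275 .09 81.5 .470 -.1275 .04 81.5
```

```text
time: 17.63
ee_pos: [0.4706, 0.0242, 0.0101]
eef_rot: [0.707, 0.708, -0.001, -0.0]
ft_force: [0.6, -0.0, -1.1]
width: 0.0123
time: 18.05
ee_pos: [0.4713, 0.0244, 0.0113]
eef_rot: [0.707, 0.708, 0.0, 0.0]
ft_force: [0.1, -0.8, -0.3]
width: 0.0209
time: 18.47
ee_pos: [0.4722, 0.0243, 0.0939]
eef_rot: [0.707, 0.707, 0.001, 0.001]
ft_force: [0.9, -0.6, 0.6]
width: 0.0288
t 18.47 pos [0.4722 0.0243 0.0939] yaw 90.0 tilt [ 0.003  0.001 -1.   ] w 0.0288 F [ 0.9 -0.6  0.6]
xyz [-0.1518 -0.0024  0.0038] a [ 0.0015 -0.0006  0.0746] rows>= 3.6
xyz [0.   0.   0.05] a [0. 0. 0.] rows>= 1.2
```

```bash
python3 -m crank '[{"x":-0.04,"y":-0.001,"z":0,"ax":0,"ay":0,"az":0.025,"claw":-0.1},{"x":-0.08,"y":-0.001,"z":0,"ax":0,"ay":0,"az":0.05,"claw":-0.1},{"x":-0.115,"y":-0.002,"z":0,"ax":0,"ay":0,"az":0.074,"claw":-0.1},{"x":-0.14,"y":-0.002,"z":0,"ax":0,"ay":0,"az":0.074,"claw":-0.1},{"x":-0.152,"y":-0.002,"z":0,"ax":0,"ay":0,"az":0.074,"claw":-0.1}]' 15
python3 -m crank '[{"x":0,"y":0,"z":0.01,"ax":0,"ay":0,"az":0,"claw":-0.1},{"x":0,"y":0,"z":0.03,"ax":0,"ay":0,"az":0,"claw":-0.1},{"x":0,"y":0,"z":0.045,"ax":0,"ay":0,"az":0,"claw":-0.1},{"x":0,"y":0,"z":0.05,"ax":0,"ay":0,"az":0,"claw":-0.1},{"x":0,"y":0,"z":0.05,"ax":0,"ay":0,"az":0,"claw":-0.1}]'
python3 g.py .470 -.1275 .004 81.5
python3 - <<'E'
from gm import *
c=snap('wrist','w10.png');pickle.dump(c,open('w10.pkl','wb'))
E
```

```text
time: 18.88
ee_pos: [0.4687, -0.1316, 0.0914]
eef_rot: [0.759, 0.652, -0.0, 0.0]
ft_force: [-0.6, 0.4, 0.3]
width: 0.0474
time: 19.3
ee_pos: [0.4682, -0.1266, 0.0396]
eef_rot: [0.757, 0.654, -0.001, -0.001]
ft_force: [-0.1, 0.2, 0.4]
width: 0.0476
t 19.3 pos [ 0.4682 -0.1266  0.0396] yaw 81.6 tilt [-0.003  0.    -1.   ] w 0.0476 F [-0.1  0.2  0.4]
xyz [-0.0006  0.002   0.0356] a [-0.0015  0.0001  0.0013] rows>= 0.9
```

View pics/w10.png

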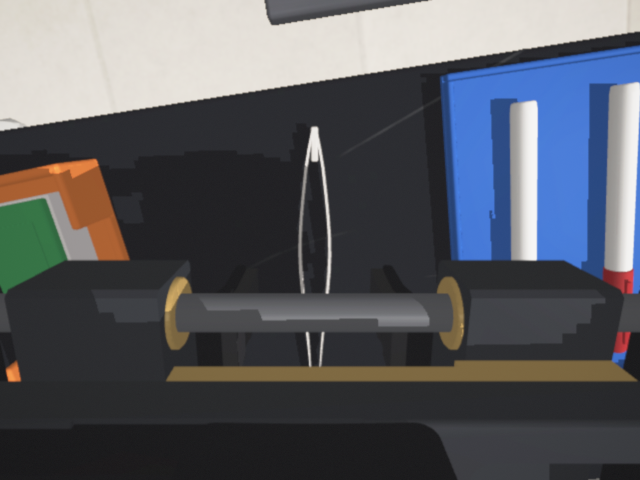

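The forceps lie between the fingers, in line (end at (314,128)). Both pens are in the tray at right, at (522,180) and (620,180). Next: grip the forceps.

```bash
python3 -c "
from gm import *
c=pickle.load(open('w10.pkl','rb'))
a,b=ray(c,314,128,.006)[:2],ray(c,315,285,.006)[:2];d=(b-a)/np.linalg.norm(b-a);print(a,a+.071*d,np.degrees(np.arctan2(d[1],d[0])))
for z in (.009,.02,.03): print(z,[ray(c,u,v,z)[:2].round(4) for u,v in [(510,200),(537,200),(608,200),(637,200),(524,101),(625,84)]])"
python3 -m crank '[{"x":0,"y":0.002,"z":0.01,"ax":0,"ay":0,"az":0,"claw":-0.1},{"x":0,"y":0.002,"z":0.02,"ax":0,"ay":0,"az":0,"claw":-0.1},{"x":0,"y":0.002,"z":0.03,"ax":0,"ay":0,"az":0,"claw":-0.1},{"x":0,"y":0.002,"z":0.036,"ax":0,"ay":0,"az":0,"claw":-0.1},{"x":0,"y":0.002,"z":0.036,"ax":0,"ay":0,"az":0,"claw":0.2}]'
python3 -m crank '[{"x":0,"y":0,"z":0,"ax":0,"ay":0,"az":0,"claw":1},{"x":0,"y":0,"z":0,"ax":0,"ay":0,"az":0,"claw":1},{"x":0,"y":0,"z":0,"ax":0,"ay":0,"az":0,"claw":1},{"x":0,"y":0,"z":0,"ax":0,"ay":0,"az":0,"claw":1},{"x":0,"y":0,"z":0,"ax":0,"ay":0,"az":0,"claw":1}]' 15
python3 -m crank '[{"x":0,"y":0,"z":0,"ax":0,"ay":0,"az":0,"claw":1},{"x":0,"y":0,"z":0,"ax":0,"ay":0,"az":0,"claw":1},{"x":0,"y":0,"z":-0.02,"ax":0,"ay":0,"az":0,"claw":1},{"x":0,"y":0,"z":-0.055,"ax":0,"ay":0,"az":0,"claw":1},{"x":0,"y":0,"z":-0.09,"ax":0,"ay":0,"az":0,"claw":1}]' 15
python3 g.py .467 .06 .09 89.3 .463 .254 .09 89.3
```

```text
[ 0.40235335 -0.11667946] [ 0.47266848 -0.12651728] -7.964582074534842
0.009 [array([ 0.4494, -0.028 ]), array([ 0.4513, -0.0151]), array([0.4562, 0.0187]), array([0.4583, 0.0326]), array([ 0.4045, -0.0203]), array([0.4037, 0.0249])]
0.02 [array([ 0.4468, -0.0331]), array([ 0.4486, -0.0209]), array([0.4533, 0.011 ]), array([0.4552, 0.024 ]), array([ 0.4045, -0.0258]), array([0.4038, 0.0168])]
0.03 [array([ 0.4445, -0.0377]), array([ 0.4462, -0.0262]), array([0.4506, 0.004 ]), array([0.4524, 0.0163]), array([ 0.4045, -0.0308]), array([0.4038, 0.0094])]
time: 19.77
ee_pos: [0.4701, -0.1278, 0.0034]
eef_rot: [0.757, 0.653, -0.001, -0.001]
ft_force: [0.1, 0.9, 0.4]
width: 0.0455
time: 20.18
ee_pos: [0.4715, -0.128, 0.0053]
eef_rot: [0.757, 0.653, 0.0, 0.0]
ft_force: [-0.1, 0.1, 0.9]
width: 0.0156
time: 20.6
ee_pos: [0.47, -0.1282, 0.0954]
eef_rot: [0.757, 0.653, -0.001, -0.001]
ft_force: [1.0, 0.1, -0.7]
width: 0.0151
t 20.6 pos [ 0.47   -0.1282  0.0954] yaw 81.6 tilt [-0.003 -0.001 -1.   ] w 0.0151 F [ 1.   0.1 -0.7]
xyz [ 0.1857 -0.0306  0.0053] a [-0.0014  0.0004 -0.0675] rows>= 4.5
xyz [ 0.1939 -0.0064  0.    ] a [0. 0. 0.] rows>= 4.7
```

```bash
python3 -m crank '[{"x":0.03,"y":-0.005,"z":0,"ax":0,"ay":0,"az":-0.015,"claw":1},{"x":0.07,"y":-0.011,"z":0,"ax":0,"ay":0,"az":-0.03,"claw":1},{"x":0.11,"y":-0.018,"z":0,"ax":0,"ay":0,"az":-0.05,"claw":1},{"x":0.15,"y":-0.025,"z":0,"ax":0,"ay":0,"az":-0.067,"claw":1},{"x":0.186,"y":-0.031,"z":0,"ax":0,"ay":0,"az":-0.067,"claw":1}]' 15
python3 -m crank '[{"x":0.04,"y":-0.001,"z":0,"ax":0,"ay":0,"az":0,"claw":1},{"x":0.08,"y":-0.002,"z":0,"ax":0,"ay":0,"az":0,"claw":1},{"x":0.12,"y":-0.003,"z":0,"ax":0,"ay":0,"az":0,"claw":1},{"x":0.16,"y":-0.005,"z":0,"ax":0,"ay":0,"az":0,"claw":1},{"x":0.19,"y":-0.006,"z":0,"ax":0,"ay":0,"az":0,"claw":1}]' 15
python3 -m crank '[{"x":0,"y":0,"z":0,"ax":0,"ay":0,"az":0,"claw":1},{"x":0,"y":0,"z":0.02,"ax":0,"ay":0,"az":0,"claw":1},{"x":0,"y":0,"z":0.04,"ax":0,"ay":0,"az":0,"claw":1},{"x":0,"y":0,"z":0.05,"ax":0,"ay":0,"az":0,"claw":1},{"x":0,"y":0,"z":0.05,"ax":0,"ay":0,"az":0,"claw":1}]' 15
python3 g.py .462 .254 .009 89.3
python3 - <<'E'
from gm import *
c=snap('wrist','w11.png');pickle.dump(c,open('w11.pkl','wb'))
E
```

```text
time: 21.02
ee_pos: [0.4673, 0.063, 0.0953]
eef_rot: [0.711, 0.704, 0.0, -0.0]
ft_force: [0.6, 0.2, -0.6]
width: 0.0152
time: 21.43
ee_pos: [0.4632, 0.2543, 0.0951]
eef_rot: [0.711, 0.703, 0.0, -0.0]
ft_force: [0.9, 0.2, -0.4]
width: 0.0152
time: 21.85
ee_pos: [0.4628, 0.2494, 0.0429]
eef_rot: [0.712, 0.703, -0.002, -0.0]
ft_force: [-0.1, -0.3, -0.3]
width: 0.0147
t 21.85 pos [0.4628 0.2494 0.0429] yaw 89.3 tilt [-0.003 -0.002 -1.   ] w 0.0147 F [-0.1 -0.3 -0.3]
xyz [ 0.0047 -0.0008  0.0339] a [-0.0016  0.0013 -0.0003] rows>= 0.8
```

View pics/w11.png

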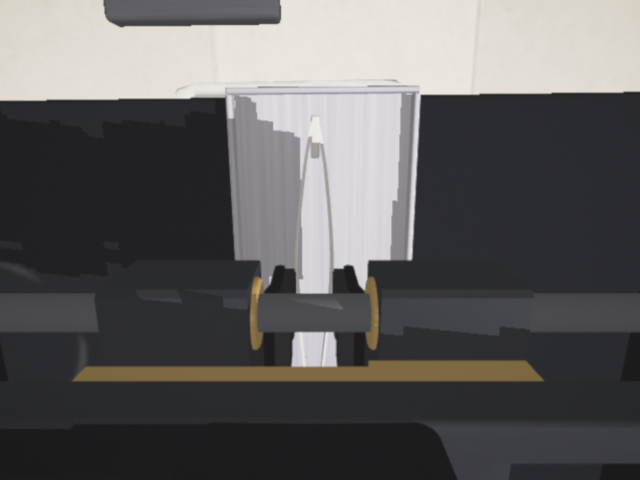

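The forceps are over the steel tray, centred between its walls (228–418), near end at (315,117). I'll check the fore-aft margin.

```bash
python3 -c "
from gm import *
c=pickle.load(open('w11.pkl','rb'))
print('forc end',ray(c,315,117,.044),'tray',ray(c,228,88,.01),ray(c,418,88,.01),ray(c,412,262,.01))"
python3 -m crank '[{"x":0.003,"y":0,"z":0.01,"ax":0,"ay":0,"az":0,"claw":1},{"x":0.003,"y":0,"z":0.018,"ax":0,"ay":0,"az":0,"claw":1},{"x":0.003,"y":0,"z":0.025,"ax":0,"ay":0,"az":0,"claw":1},{"x":0.003,"y":0,"z":0.025,"ax":0,"ay":0,"az":0,"claw":1},{"x":0.003,"y":0,"z":0.025,"ax":0,"ay":0,"az":0,"claw":1}]' 15
python3 g.py .462 .254 .009 89.3
```

```text
forc end [0.3925044  0.25088754 0.044     ] tray [0.37798976 0.21116626 0.01      ] [0.37914941 0.29813904 0.01      ] [0.4626814  0.29917094 0.01      ]
time: 22.32
ee_pos: [0.4641, 0.2534, 0.0197]
eef_rot: [0.712, 0.703, -0.0, -0.0]
ft_force: [0.2, -0.1, -0.0]
width: 0.0154
t 22.32 pos [0.4641 0.2534 0.0197] yaw 89.3 tilt [-0.001 -0.    -1.   ] w 0.0154 F [ 0.2 -0.1 -0. ]
xyz [ 0.0006 -0.0021  0.0107] a [-0.0003  0.0002 -0.0003] rows>= 0.3
```

```bash
python3 -m crank '[{"x":0,"y":-0.002,"z":0.004,"ax":0,"ay":0,"az":0,"claw":1},{"x":0,"y":-0.002,"z":0.008,"ax":0,"ay":0,"az":0,"claw":1},{"x":0,"y":-0.002,"z":0.011,"ax":0,"ay":0,"az":0,"claw":1},{"x":0,"y":-0.002,"z":0.011,"ax":0,"ay":0,"az":0,"claw":1},{"x":0,"y":-0.002,"z":0.011,"ax":0,"ay":0,"az":0,"claw":1}]' 15
python3 -m crank '[{"x":0,"y":0,"z":0,"ax":0,"ay":0,"az":0,"claw":0.6},{"x":0,"y":0,"z":0,"ax":0,"ay":0,"az":0,"claw":0.45},{"x":0,"y":0,"z":0,"ax":0,"ay":0,"az":0,"claw":0.4},{"x":0,"y":0,"z":0,"ax":0,"ay":0,"az":0,"claw":0.4},{"x":0,"y":0,"z":0,"ax":0,"ay":0,"az":0,"claw":0.4}]' 15
python3 -m crank '[{"x":0,"y":0,"z":-0.01,"ax":0,"ay":0,"az":0,"claw":0.4},{"x":0,"y":0,"z":-0.04,"ax":0,"ay":0,"az":0,"claw":0.4},{"x":0,"y":0,"z":-0.08,"ax":0,"ay":0,"az":0,"claw":0.4},{"x":0,"y":0,"z":-0.12,"ax":0,"ay":0,"az":0,"claw":0.4},{"x":0,"y":0,"z":-0.16,"ax":0,"ay":0,"az":0,"claw":0.4}]'
python3 -m crank '[{"x":0,"y":-0.03,"z":-0.03,"ax":0,"ay":0,"az":0,"claw":0.4},{"x":0,"y":-0.05,"z":-0.06,"ax":0,"ay":0,"az":0,"claw":0.4},{"x":0,"y":-0.05,"z":-0.09,"ax":0,"ay":0,"az":0,"claw":0.4},{"x":0,"y":-0.05,"z":-0.12,"ax":0,"ay":0,"az":0,"claw":0.4},{"x":0,"y":-0.05,"z":-0.12,"ax":0,"ay":0,"az":0,"claw":0.4}]'
python3 - <<'E'
from gm import *
w=snap('wrist','w12.png');pickle.dump(w,open('w12.pkl','wb'))
c=snap('side','s12.png');pickle.dump(c,open('s12.pkl','wb'))
t=snap('top','t12.png');pickle.dump(t,open('t12.pkl','wb'))
a=cv2.resize(w['color'][60:360],(540,253)); b=cv2.resize(c['color'][170:320,200:360],(540,506)[::1] if 0 else (260,253))
d=cv2.resize(t['color'][205:305,140:425],(800,281),interpolation=cv2.INTER_CUBIC)
cv2.imwrite('pics/end.png',np.vstack([np.hstack([a,b]),d]))
E
```

```text
time: 22.73
ee_pos: [0.4622, 0.2536, 0.0089]
eef_rot: [0.712, 0.703, -0.0, -0.0]
ft_force: [0.0, 0.5, -0.4]
width: 0.0151
time: 23.15
ee_pos: [0.4623, 0.2537, 0.0091]
eef_rot: [0.712, 0.703, 0.0, -0.0]
ft_force: [0.7, -1.0, 0.8]
width: 0.0256
time: 23.57
ee_pos: [0.462, 0.2531, 0.1717]
eef_rot: [0.712, 0.702, 0.0, 0.0]
ft_force: [1.2, 0.7, 0.5]
width: 0.026
time: 23.98
ee_pos: [0.4136, 0.2552, 0.2959]
eef_rot: [0.712, 0.703, 0.005, 0.0]
ft_force: [1.0, -0.7, 0.1]
width: 0.0258
```

View pics/end.png

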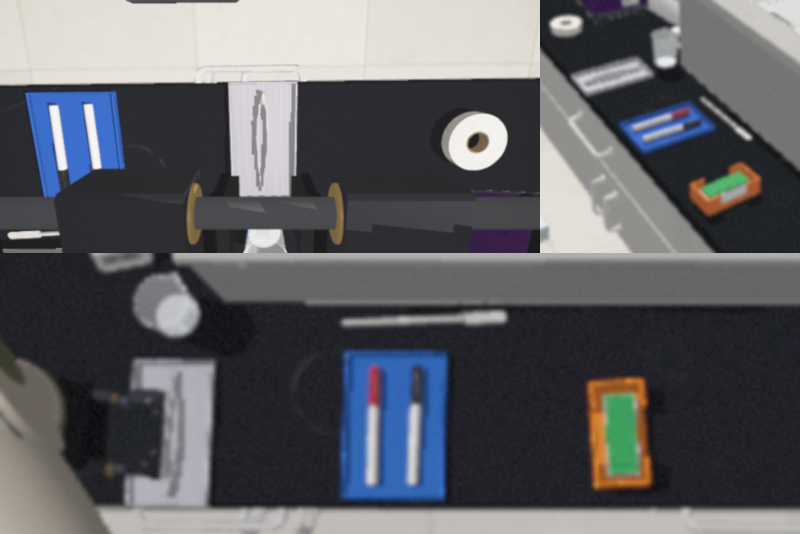

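Everything is in place: pens side by side in the blue tray, forceps along the middle of the steel tray, the shut mailer in its case, and the beaker standing where it was. Handing in.

```bash
python3 -c "
from bench import close_job; print(close_job())"
```

```text
the job is handed in; nothing more can be done
None
```

The tidy-up is done and handed in after about 24 s of robot time; the hand-in gives no verdict.

- **Mailer:** I pushed its lid shut on the bench, then set it down in the orange case. Measured in the wrist view, it sits about 2 mm from the case's middle.
- **Pens:** both lie along the blue tray about 45 mm apart, one on each side of its middle, each within a few millimetres of centre lengthwise.
- **Forceps:** they lie along the middle of the steel tray.

The last wrist, side and top pictures show everything flat, released and clear of the gripper. The beaker is standing where it was.

- **Refused moves:** the first three were rejected because rows need every key. Nothing moved.
- **Disagreements between views:** the wrist and top views differed by up to about 7 mm on the case's sideways position, and by about 10 mm on where the black pen's middle was. I put the case difference down to its side wall showing in the wrist view. Close looks before placing settled both.
- **Not measured at the end:** I judged the final state by eye from the pictures; no last numeric check was run.

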